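# Check the tape folder's gap and pack the tailor's tools

### The arm

A 6-joint arm with a two-finger parallel gripper is mounted at the origin on the work surface. World frame = base frame: x ahead of the robot, y to its left, z up, the work surface at z = 0. Lengths are in m, angles in rad, forces in N, time in s.
With the tool pointing down it reaches from about 0.425 to 0.95 m from the base axis. Payload 3.5 kg.
Tool frame: the origin (TCP) lies midway between the tips of the shut fingers; the grasp point (between the pads) lies 19 mm behind it; z points along the fingers, y is the line along which they close (so a half turn about z gives the same grasp; the last joint's range is limited). The gripper opens to 85 mm and grips with 20 to 120 N. Pads are 22 mm wide; open, the fingers measure 114 mm over their backs; the gripper's body (76 mm by 85 mm) begins 54 mm behind the grasp point. The pads swing forward as they close: fully open they stand 13 mm farther back than shut.
Start: joints at [1.147, 0.286, 1.577, -0, 1.279, -0.15], TCP at [0.182, 0.65, 0.209] pointing down, gripper open.
Joint ranges: [-2.77, 2.77], [-0.9, 2.22], [0.21, 2.48], [-1.53, 4.67], [0.24, 2.81], [-2.84, 2.84]. Speed limits (rad/s): [2.79, 2.79, 3.14, 3.14, 3.14, 3.14].

### API

Orientations are given as a unit quaternion [x, y, z, w].
In Python, from plant import ctrl, cams, order gives the robot as it stands.
- The arm moves only by the tool move_arm, never from a script. Its argument "plan" is one flat list of numbers, 7 for each row, row after row: the shift along the world's x, y, z in mm, then the turn, a rotation vector about the world's x, y, z in degrees, then the finger opening in mm, from 0 to 85.4. A call has 1 to 12 rows; each row shifts and turns the commanded pose from where the row before left it; what a row does not reach is not made up. A row lasts 1/10 s, in which the tool goes at most 50 mm and 8.59 degrees, less where a joint would pass 70% of its speed; a pose out of reach is approached as far as the arm can. A call is refused whole if a number of a shift passes 50 or a number of a turn 8.59, either way. A call with a gripper value outside its range is refused whole. The fingers move at their own pace and stop on an object; "newtons" is the grip in N (left out, the last holds). Time passes only in rows, so rows that do not move let the fingers close. It gives the time, the measured TCP pose, the force, the opening and the grip force at its end, in the units of the state.
- ctrl.get_state(): the state, without advancing time (a new reading comes with each control period).
- cams.read_camera(name): name is "scene" or "top"; returns a dict with "color" (480x640x3 uint8, red, green, blue), "fov_y" (degrees; the focal length in pixels is half the picture's height over the tangent of half this angle, whatever the lens; pixels are square), "cx", "cy" (the principal point, pixels), "k1" (the pictures are not rectified: a ray, as slopes to the right and down, at radius r is drawn at 1 + k1 r^2 times it, then the intrinsics apply), "origin" and "orientation" of the camera in the world. Camera axes: x right, y up, looking along -z (the intrinsics and any distortion apply to the point x, -y, -z); pixel columns grow to the right and rows downward; lengths in m; the calibration is good to about 2 mm. A picture is of the moment at which its call begins. There is no depth.
- order.sign_off(): hands the job in; it is judged then, once.
The state is a dict: "time": time; "qpos": joint angles; "dq": joint speeds; "joint_efforts": joint torques, N m; "eef_pos": TCP position; "tcp_rot": TCP orientation; "contact_force": force on the tool from outside, world axes, zero at the start; "wrist_torque": the same for the moment, N m; "opening": opening from 0.0 (shut) to 1.0 (fully open); "finger_force": force on a finger pad.
Only numpy, scipy, OpenCV 4.12 (cv2) and the standard library are available. Lean on these libraries where they do the work, as an engineer would, in place of code of your own. Each camera call takes 0.05 s, during which the arm holds its last target. There are 200 camera calls.

### The job

Slide the tape folder's guard open, put the blade of the flat gauge into its mouth until the black line on the blade is level with the mouth's front face, and hold it there for a moment. Take the gauge out and slide the guard fully shut again. Finish with the gauge and every tool lying on the table pressed fully home in their own cutouts in the case; leave the other things on the table where they are.

Things in the scene. Friction and masses are not known exactly. Their poses are not given: they have to be found in the camera images.
- folder: Low bench-fixed tape folder (cannot move). Origin: on the table right under its mouth; x points into the mouth, y to the left of one facing the mouth, z up. Its front block is 70 mm deep (x 0 to 70), 90 mm wide, 40 mm high; a housing 120 mm wide and 85 mm high (roller on top to 120 mm) stands behind from x = 70 mm.
- mouth (a point): Centre of the folder's mouth, a level slot in its front face (x = 0), 32 mm wide, 9 mm high (7 to 16 mm above the table) and 50 mm deep; same axes as the folder.
- guard (a joint): Clear guard plate that slides sideways in front of the mouth: 0 m = fully closed, covering it; 0.065 m = fully open, slid towards the folder's -y. Plate 44 mm wide, 6 mm thick, its middle 7 mm before the front face, 3 to 38 mm above the table; about 1 N of sliding friction, stays where it is left.
- guard_tab (a point): Middle of the top of the guard's black finger tab, which moves with it: tab 24 mm along the sliding direction, 14 mm across it, 38 to 64 mm above the table.
- case: Black case with a grey rigid insert, fixed, 298 x 198 mm; insert top 21 mm above the table, rim 24 mm. Five shaped cutouts, 13 mm deep, lie 52 mm apart along the case's x in the order shears, gauge, pliers, cutter, chisel. A tool is home with its x along the case's +y (it fits only so) and its underside on the cutout's floor. Origin: table level under the case's middle.
- gauge: Flat gap gauge, 142 mm: aluminium grip block 22 mm wide, a stub 16 mm wide, 18 mm high back to x = -50 mm, and a steel blade 24 mm wide, 5 mm thick from x = 28 to 92 mm, with a black line across it 30 mm behind the tip. Its middle is a grip block 56 mm long and 30 mm high, standing on the underside; origin: underside of the tool at the middle of the grip block; x along the tool, z up.
- gauge_tip (a point): Middle of the tip edge of the gauge's blade (92 mm ahead of and 9.5 mm above the gauge's origin).
- shears: Closed tailor's shears, 145 mm: brass grip block 22 mm wide, blade 18 mm wide, 12 mm high to x = 75 mm, brass finger bows 60 mm wide, 13 mm high back to x = -70 mm. May be absent. Its middle is a grip block 56 mm long and 30 mm high, standing on the underside; origin: underside of the tool at the middle of the grip block; x along the tool, z up.
- pliers: Eyelet pliers, 126 mm: dark steel grip block 24 mm wide, jaws 32 mm wide, 18 mm high (die on top to 26 mm) to x = 50 mm, two black handles 44 mm over both, 14 mm high, back to x = -76 mm. May be absent. Its middle is a grip block 56 mm long and 30 mm high, standing on the underside; origin: underside of the tool at the middle of the grip block; x along the tool, z up.
- cutter: Rotary cutter, 144 mm: grey grip block 22 mm wide, round steel head 48 mm across, 14 mm high, centred at x = 50 mm, handle end 18 mm wide, 20 mm high, back to x = -70 mm. May be absent. Its middle is a grip block 56 mm long and 30 mm high, standing on the underside; origin: underside of the tool at the middle of the grip block; x along the tool, z up.
- chisel: Buttonhole chisel, 122 mm: wooden grip block 20 mm wide, wooden cross-piece 52 mm wide, 18 mm high, from x = -52 to -28 mm, brass collar and steel blade up to 16 mm wide to x = 70 mm. May be absent. Its middle is a grip block 56 mm long and 30 mm high, standing on the underside; origin: underside of the tool at the middle of the grip block; x along the tool, z up.
- slot_gauge (a point): Point on the floor of the case's cutout for the gauge (8 mm above the table), where the gauge's origin lies when it is home; axes as the case's. Walls leave 2 mm around the tool; two rubber lips beside the grip block grip it: met 8 mm above the floor, they take about 5 to 10 N of straight push.
- slot_shears (a point): Point on the floor of the case's cutout for the shears (8 mm above the table), where the shears's origin lies when it is home; axes as the case's. Walls leave 2 mm around the tool; two rubber lips beside the grip block grip it: met 8 mm above the floor, they take about 5 to 10 N of straight push.
- slot_pliers (a point): Point on the floor of the case's cutout for the pliers (8 mm above the table), where the pliers's origin lies when it is home; axes as the case's. Walls leave 2 mm around the tool; two rubber lips beside the grip block grip it: met 8 mm above the floor, they take about 5 to 10 N of straight push.
- slot_cutter (a point): Point on the floor of the case's cutout for the cutter (8 mm above the table), where the cutter's origin lies when it is home; axes as the case's. Walls leave 2 mm around the tool; two rubber lips beside the grip block grip it: met 8 mm above the floor, they take about 5 to 10 N of straight push.
- slot_chisel (a point): Point on the floor of the case's cutout for the chisel (8 mm above the table), where the chisel's origin lies when it is home; axes as the case's. Walls leave 2 mm around the tool; two rubber lips beside the grip block grip it: met 8 mm above the floor, they take about 5 to 10 N of straight push.
- spool: Bystander, to be left where it is: small wooden spool, 36 mm across, 34 mm high. Origin: middle of its underside.
- tape: Bystander, to be left where it is: flat rolled measuring tape, 52 mm across, 18 mm high. Origin: middle of its underside.
- chalk: Bystander, to be left where it is: flat tailor's chalk, 45 x 38 x 9 mm. Origin: middle of its underside.
- cone_a: Bystander, to be left where it is: upright thread cone, 68 mm across, 135 mm high. Origin: middle of its underside.
- cone_b: Bystander, to be left where it is: upright thread cone, 68 mm across, 135 mm high. Origin: middle of its underside.
- tin: Bystander, to be left where it is: can, 70 mm across, 60 mm high. Origin: middle of its underside.
- bobbins: Bystander, to be left where it is: open divided box, 120 x 90 x 40 mm. Origin: middle of its underside.
Not all that is in view belongs to the job. Leave any blue or purple look-alike of the pliers alone.

How it is judged:
On the way, in this order (a step that is already met when the one before it is completed fails the run):
1. the guard is slid clear of the mouth (past 45 mm) (value of joint guard above 0.045 m), for 0.2 s.
2. the gauge's blade is in the mouth to its line: 30 mm deep within 5 mm, for 0.5 s (x of gauge_tip in the frame of mouth between 0.025 and 0.035 m and y of gauge_tip in the frame of mouth between -0.012 and 0.012 m and z of gauge_tip in the frame of mouth between -0.006 and 0.006 m and angle between the x axis of gauge and the x axis of folder, either way round below 0.25 rad), for 0.5 s.
At the end, for the whole second after the job is handed in: The guard is shut (within 6 mm), and the gauge and every tool present lie at rest, level (within 0.05 rad), in their own cutouts: origin within 4 mm sideways of the cutout's point and no more than 2.5 mm above its floor (value of joint guard below 0.006 m and horizontal distance between gauge and slot_gauge below 0.004 m and z of gauge in the frame of slot_gauge between -0.003 and 0.0025 m and angle between each of gauge, shears, pliers, cutter, chisel's own z axis and vertical below 0.05 rad and linear speed of each of gauge, shears, pliers, cutter, chisel below 0.02 m/s and horizontal distance between shears and slot_shears below 0.004 m and z of shears in the frame of slot_shears between -0.003 and 0.0025 m and horizontal distance between pliers and slot_pliers below 0.004 m and z of pliers in the frame of slot_pliers between -0.003 and 0.0025 m and horizontal distance between cutter and slot_cutter below 0.004 m and z of cutter in the frame of slot_cutter between -0.003 and 0.0025 m and horizontal distance between chisel and slot_chisel below 0.004 m and z of chisel in the frame of slot_chisel between -0.003 and 0.0025 m); the robot touches nothing.
It fails at once if a bystander is moved more than 50 mm (distance of any of spool, tape, chalk, cone_a, cone_b, tin, bobbins from where it was at the start of the episode above 0.05 m).
Of shears, pliers, cutter, chisel only 3 to 4 are there at a start; the rules pass over those that are not, and their reading is None.
At some moment in a run one of shears, pliers, cutter, chisel, gauge may be knocked a few centimetres aside while the robot is not near it.
Once in a run the grip may slacken for a moment while it holds something.
It also fails if it takes over 210 s, if anything falls off the work surface, if the arm or the gripper's body presses on something with over 40 N, if the wrist force passes 120 N, or if a joint passes its speed limit or range.

## Working session

There is one attempt and no reset: what is moved stays moved. The work goes in short steps, Python scripts to look and compute and a tool call to move; the robot and the scene stay as the last step left them, time stands still between calls to the robot, and variables do not carry over. Pictures are saved under pics/ and viewed, at most 14 in all, crops included, and the job is handed in when it is done.

Besides the shell and the picture viewer there is one more tool, called after "Request:" as name(argument=value, ...) on one line, values as JSON. move_arm: Moves the arm, as the interface text tells. Its arguments: {"type":"object","properties":{"plan":{"type":"array","items":{"type":"number"}},"newtons":{"type":"number"}},"required":["plan"]}

```bash
mkdir -p pics; ls; cat > h.py <<'E'
import numpy as np, cv2
from scipy.spatial.transform import Rotation as R
from plant import ctrl, cams, order
def grab(n,save=None):
    c=cams.read_camera(n)
    if save: cv2.imwrite('pics/'+save,c['color'][:,:,::-1])
    return c
def K(c):
    f=240/np.tan(np.radians(c['fov_y'])/2)
    return np.array([[f,0,c['cx']],[0,f,c['cy']],[0,0,1.]]),np.array([c['k1'],0,0,0,0.])
def world(c,uv,z):
    k,d=K(c); p=cv2.undistortPoints(np.array(uv,float).reshape(-1,1,2),k,d).reshape(-1,2)
    ray=R.from_quat(c['orientation']).apply(np.c_[p[:,0],-p[:,1],-np.ones(len(p))])
    o=np.array(c['origin']); return o+ray*((z-o[2])/ray[:,2])[:,None]
def pix(c,P):
    k,d=K(c); q=R.from_quat(c['orientation']).inv().apply(np.atleast_2d(P)-c['origin'])
    q=q*[1,-1,-1]; return cv2.projectPoints(q,np.zeros(3),np.zeros(3),k,d)[0].reshape(-1,2)
E
python3 - <<'E'
from h import *
for n in('scene','top'):
    c=grab(n,n+'0.png'); print({k:c[k] for k in c if k!='color'})
print(ctrl.get_state())
E
```

```text
pics
{'fov_y': 56.42858097948476, 'cx': 319.4932105283301, 'cy': 240.23092418136855, 'k1': -0.015774666410402073, 'origin': array([ 0.99795492, -0.32820228,  0.80754285]), 'orientation': array([0.28008278, 0.15785871, 0.4781102 , 0.81734014])}
{'fov_y': 44.82495794558915, 'cx': 323.45495962872087, 'cy': 236.5348768113512, 'k1': -0.17655986271784127, 'origin': array([ 0.22842674, -0.06099124,  1.51617381]), 'orientation': array([ 0.07745698, -0.07209084, -0.69936066,  0.7068932 ])}
{'time': 0.1, 'qpos': array([ 1.14701285e+00,  2.87129654e-01,  1.57806454e+00,  3.22669949e-06,
        1.27858033e+00, -1.49988233e-01]), 'dq': array([-0.00058879,  0.0003246 , -0.00125557, -0.00041178, -0.00200088,
       -0.00137325]), 'joint_efforts': array([ 3.10754367e-04, -4.07298017e+01, -2.93697542e+01, -1.21758167e-04,
        3.38962178e-03,  9.68065734e-06]), 'eef_pos': array([0.18220313, 0.64926632, 0.20723211]), 'tcp_rot': array([ 1.36470806e-01,  9.90643492e-01, -1.04591246e-03, -3.10180025e-04]), 'contact_force': array([ 0.41294569,  1.06883854, -0.89007559]), 'wrist_torque': array([-0.01075314,  0.04318192, -0.02355442]), 'finger_force': 0.0, 'opening': 1.0003110575832117}
```

View pics/scene0.png

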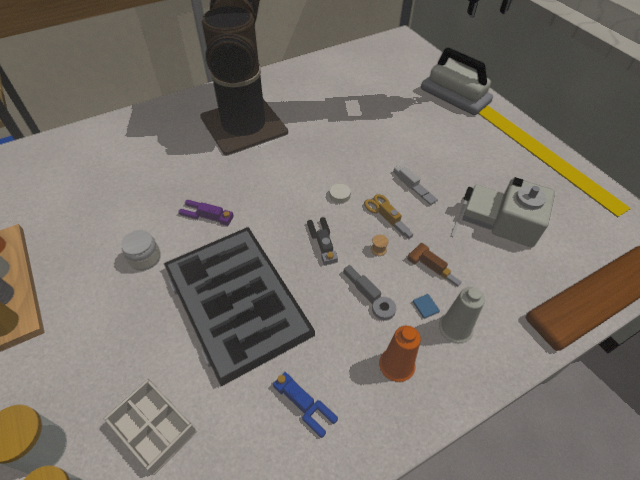

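View pics/top0.png

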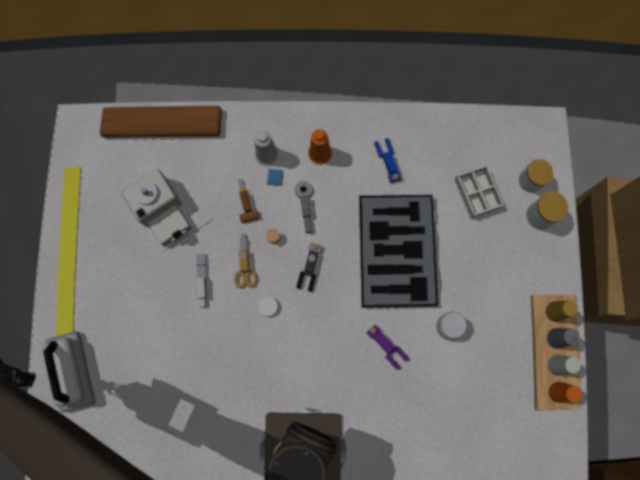

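The top view shows the gauge at (202,280), chisel (246,205), shears (245,262), cutter (305,205), black pliers (310,267), folder (160,210) with its guard tab near (180,234), and the case (399,250). Blue (388,160) and purple (387,347) are look-alikes, to be left alone.

```bash
python3 - <<'E'
from h import *
t=cv2.imread('pics/top0.png'); s=cv2.imread('pics/scene0.png')
cv2.imwrite('pics/a.png',cv2.resize(t[155:315,110:330],None,fx=3.6,fy=3.6,interpolation=2))
cv2.imwrite('pics/b.png',cv2.resize(s[150:330,300:570],None,fx=2.9,fy=2.9,interpolation=2))
E
```

```text
(no output)
```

View pics/a.png

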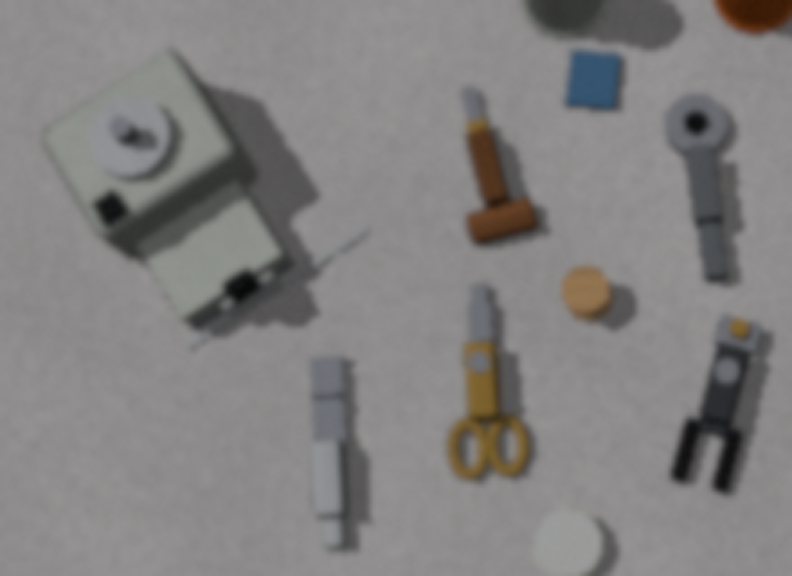

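View pics/b.png

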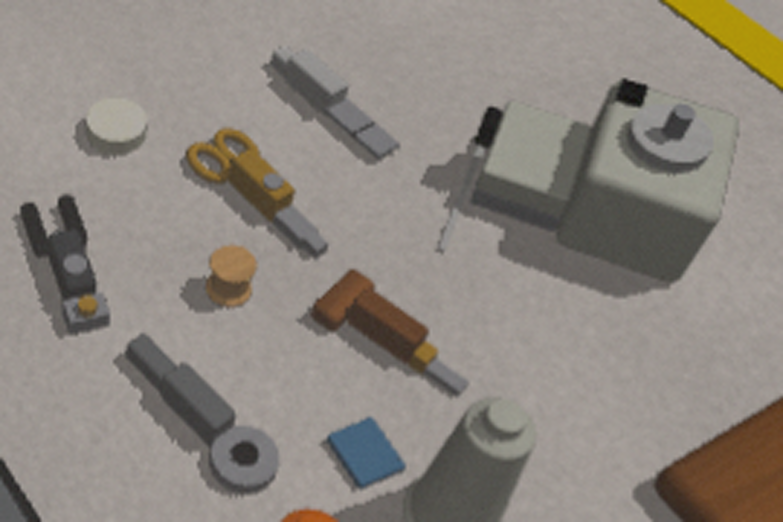

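```bash
python3 - <<'E'
from h import *
t=cv2.imread('pics/top0.png'); s=cv2.imread('pics/scene0.png')
a=cv2.resize(t[190:312,352:446],None,fx=4,fy=4,interpolation=2)
b=cv2.resize(s[225:381,160:316],None,fx=2.6,fy=2.6,interpolation=2)
o=np.zeros((490,376+406,3),np.uint8); o[:488,:376]=a; o[:b.shape[0],376:376+b.shape[1]]=b
cv2.imwrite('pics/c.png',np.clip(o.astype(float)*1.8,0,255).astype(np.uint8))
E
```

```text
(no output)
```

View pics/c.png

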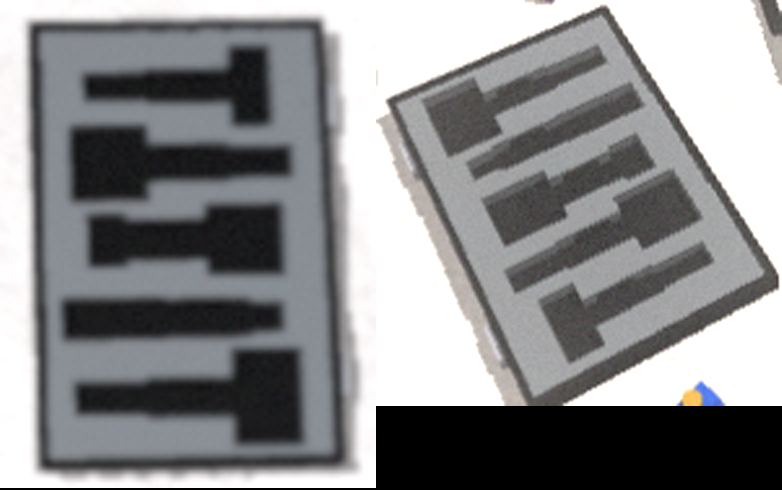

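```bash
cat > m.py <<'E'
from h import *
T=cams.read_camera('top'); S=cams.read_camera('scene')
A=lambda u,v:(u/3.6+110-.4,v/3.6+155-.4)
B=lambda u,v:(u/2.9+300-.35,v/2.9+150-.35)
def two(name,a,b,z):
    p=world(T,[A(*a)],z)[0]; r=f'{name} top {np.round(p[:2]*1e3,1)}'
    if b: q=world(S,[B(*b)],z)[0]; r+=f' scene {np.round(q[:2]*1e3,1)}'; 
    print(r)
two('gauge blk',(329,478),(317,77),.03);two('gauge tip',(327,357),(388,148),.012);two('gauge tail',(335,545),(280,52),.018)
two('shears blk',(481,380),(262,185),.03);two('shears tip',(481,287),(318,246),.012);two('bows',(488,475),(207,145),.013)
two('chisel blk',(487,168),(388,320),.03);two('tip',(472,90),(460,385),.01);two('cross',(502,222),(343,297),.018)
two('cutter blk',(704,184),(200,393),.03);two('head',(696,122),(244,455),.014);two('tail',(717,277),(137,347),.02)
two('pliers blk',(726,385),(73,262),.03);two('jaw tip',(742,320),(90,322),.018);two('handles',(703,483),(48,203),.014)
two('tab top',(242,286),(490,112),.06);two('rail end -y',(370,232),(440,248),.01);two('rail end +y',(192,348),None,.01)
two('blk corner R',(285,255),(480,185),.04);two('blk corner L',(190,318),(512,100),.04)
two('roller',(130,135),(683,112),.12)
for c,n in((T,'top'),(S,'sc')):
    g=c['color'].astype(int); reg=np.zeros(g.shape[:2],np.uint8)
    x0,x1,y0,y1=(352,446,190,312) if n=='top' else (160,316,225,381)
    m=((g.max(2)<125)[y0:y1,x0:x1]).astype(np.uint8)
    gg=g[y0:y1,x0:x1].mean(2); ins=((gg>60)&(gg<110)).astype(np.uint8)
    ins=cv2.morphologyEx(ins,cv2.MORPH_OPEN,np.ones((3,3)))
    cs=cv2.findContours(ins,cv2.RETR_EXTERNAL,2)[0]; k=max(cs,key=cv2.contourArea)
    h=cv2.convexHull(k)
    q=cv2.approxPolyDP(h,6,True).reshape(-1,2)+[x0,y0]
    w=world(c,q,.021)[:,:2]*1e3
    print(n,q.tolist(),np.round(w,1).tolist(),np.round(w.mean(0),1))
    r=cv2.minAreaRect(world(c,h.reshape(-1,2)+[x0,y0],.021)[:,:2].astype(np.float32)*1000); print(r)
E
python3 m.py
```

```text
gauge blk top [410.1 268. ] scene [416.5 264.1]
gauge tip top [501.9 278.1] scene [499.7 279.5]
gauge tail top [363.  263.9] scene [366.5 263.4]
shears blk top [483.1 160.2] scene [493.8 152.8]
shears tip top [555.8 165.7] scene [555.5 165.9]
bows top [416.3 155. ] scene [424.4 148.6]
chisel blk top [641.9 162.3] scene [646.6 158.3]
tip top [708.6 179.4] scene [708.9 180.6]
cross top [603.9 151.2] scene [607.7 149.4]
cutter blk top [631.    1.5] scene [631.6   3.2]
head top [683.3   9.1] scene [681.2   8.9]
tail top [563.3  -8.9] scene [571.5 -11.1]
pliers blk top [481.5 -17. ] scene [487.6 -16.9]
jaw tip top [531.8 -27.6] scene [534.5 -29.1]
handles top [412.4  -1. ] scene [415.9   1.8]
tab top top [544.4 332.7] scene [538.6 339.6]
rail end -y top [597.4 251.3] scene [602.8 250.1]
rail end +y top [507.8 381.3]
blk corner R top [572.3 307.4] scene [583.8 297. ]
blk corner L top [524.5 375.5] scene [524.6 382.9]
roller top [640.  405.5] scene [645.3 412.5]
top [[428, 197], [434, 302], [365, 304], [362, 199]] [[661.3, -326.9], [379.8, -335.5], [373.6, -156.6], [653.5, -149.4]] [ 517.  -242.1]
((517.6710205078125, -242.69439697265625), (284.5357666015625, 184.19017028808594), 1.3694212436676025)
sc [[247, 231], [308, 330], [220, 377], [168, 264]] [[374.5, -153.4], [655.0, -150.4], [658.9, -332.4], [375.3, -336.6]] [ 515.9 -243.2]
((515.4407958984375, -242.83529663085938), (287.01837158203125, 186.60806274414062), 1.2320328950881958)
```

```bash
cat > s.py <<'E'
from h import *
T=grab('top'); S=grab('scene')
C0=np.array([516.5,-242.8]); th=np.radians(1.2); Rm=np.array([[np.cos(th),np.sin(th)],[-np.sin(th),np.cos(th)]])
for c,n,th_ in((T,'top',45),(S,'sc',52)):
    g=c['color'].astype(int).mean(2)
    vv,uu=np.mgrid[0:480,0:640]
    w=world(c,np.c_[uu.ravel(),vv.ravel()],.021)[:,:2]*1e3
    l=((w-C0)@Rm.T).reshape(480,640,2)
    inside=(abs(l[...,0])<137)&(abs(l[...,1])<88)
    lev=np.median(g[inside]); m=(inside&(g<lev*.72)).astype(np.uint8)
    print(n,'insert grey',lev)
    nn,lab,st,ce=cv2.connectedComponentsWithStats(m)
    for i in range(1,nn):
        if st[i,4]<60: continue
        p=l[lab==i]; lo,hi=np.percentile(p,.5,0),np.percentile(p,99.5,0)
        # narrow block part centre line
        print(np.round(lo,1),np.round(hi,1))
t,s=T['color'],S['color']
a=cv2.resize(t[165:260,115:220],None,fx=4,fy=4,interpolation=2)
b=cv2.resize(s[170:250,445:560],None,fx=3.3,fy=3.3,interpolation=2)
o=np.zeros((390,800,3),np.uint8); o[:380,:420]=a; o[:b.shape[0],420:420+b.shape[1]]=b[:,:380]
cv2.imwrite('pics/d.png',np.clip(o[:,:,::-1].astype(float)*1.3,0,255).astype(np.uint8))
E
python3 s.py
```

```text
top insert grey 60.333333333333336
[ 79.8 -59. ] [129.4  62.1]
[ 29.2 -69.4] [75.5 71.9]
[-19.9 -62.5] [23.1 62.4]
[-63.4 -59.5] [-39.6  79.4]
[-132.9  -71.2] [-72.7  72.7]
sc insert grey 81.0
[-128.6  -72.9] [-73.7  72.5]
[-64.4 -61.2] [-39.7  80.4]
[-22.2 -64.6] [22.2 62.7]
[ 27.3 -71.5] [76.6 73. ]
[ 77.4 -60.2] [130.4  62.3]
```

View pics/d.png

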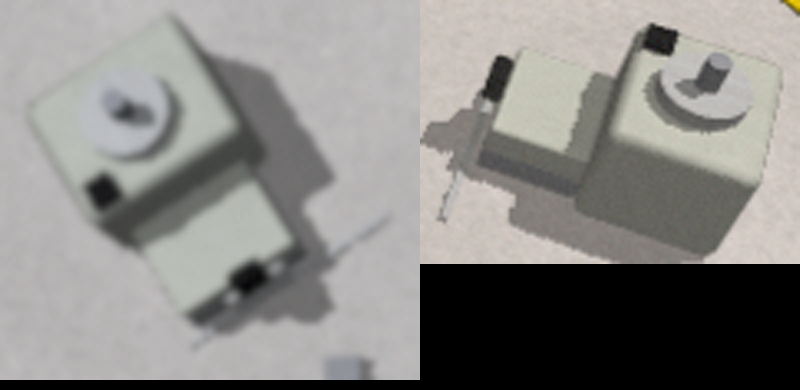

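```bash
python3 - <<'E'
from h import *
T=grab('top'); S=grab('scene')
A=lambda u,v:(u/4+115-.4,v/4+165-.4)
B=lambda u,v:((u-420)/3.3+445-.35,v/3.3+170-.35)
a=np.array([.819,.574]); b=np.array([-.574,.819])
def show(n,c,uv,z):
    p=world(c,[uv],z)[0,:2]*1e3; d=p-[548,341]; print(n,np.round(p,1),'local',np.round([d@a,d@b],1))
show('R top',T,A(302,249),.04);show('L top',T,A(188,314),.04);show('R sc',S,B(493,135),.04);show('L sc',S,B(521,48),.04)
show('BR top',T,A(253,178),.04);show('BL top',T,A(136,242),.04)
for c,n,(x0,x1,y0,y1) in((T,'top',(168,188,225,243)),(S,'sc',(460,475,182,205))):
    g=c['color'].astype(int).mean(2)[y0:y1,x0:x1]; w=np.clip(70-g,0,None); 
    m=(g<45).astype(np.uint8); nn,l,st,ce=cv2.connectedComponentsWithStats(m); i=1+st[1:,4].argmax()
    print(st[i],ce[i]); show('tab '+n,c,(ce[i][0]+x0,ce[i][1]+y0),.051)
E
```

```text
R top [568.5 303.5] local [ -4.7 -42.4]
L top [524.  377.6] local [ 1.4 43.8]
R sc [578.8 306.1] local [  5.2 -46.3]
L sc [523.7 380.7] local [ 2.9 46.5]
BR top [616.6 339.9] local [ 55.5 -40.3]
BL top [572.3 416.7] local [63.4 48.1]
[ 5  6  9  8 47] [9.0212766  9.40425532]
tab top [545.4 334.5] local [-5.8 -3.8]
[ 4  5  9 13 63] [ 8.14285714 11.3015873 ]
tab sc [545.1 335.7] local [-5.4 -2.7]
```

Both views agree to 1–2 mm on the case, the slots and the tab (545,335). First I move above the guard tab with the closing line along the rail.

Request:
move_arm(plan=[24,-21,-4,0,0,-8.5,45,24,-21,-4,0,0,-8.5,45,24,-21,-4,0,0,-8.5,45,24,-21,-4,0,0,-8.5,45,24,-21,-4,0,0,-8.5,45,24,-21,-4,0,0,-8.5,45,24,-21,-4,0,0,-8.5,45,24,-21,-4,0,0,-8.5,45,24,-21,-4,0,0,-8.5,45,24,-21,-4,0,0,-8.5,45,24,-21,-4,0,0,-8.5,45,24,-21,-4,0,0,-8.5,45])

```text
time: 1.6
eef_pos: [0.4714, 0.3969, 0.1605]
tcp_rot: [0.857, 0.515, 0.0, -0.0]
contact_force: [-1.3, 0.0, 0.3]
opening: 0.525
finger_force: 0.0
```

Request:
move_arm(plan=[24,-21,-10,0,0,-8.5,45,24,-21,-10,0,0,-8.5,45,24,-21,-10,0,0,-8.5,45,0,0,0,0,0,-2,45,0,0,0,0,0,0,45,0,0,0,0,0,0,45,0,0,0,0,0,0,45])

```text
time: 2.3
eef_pos: [0.5422, 0.3355, 0.131]
tcp_rot: [0.954, 0.3, 0.0, -0.0]
contact_force: [-0.5, 0.2, 0.6]
opening: 0.524
finger_force: 0.0
```

```bash
cat > st.py <<'E'
from h import *
def st():
    s=ctrl.get_state(); r=R.from_quat(s['tcp_rot']).as_matrix()
    print('t',round(s['time'],2),'pos',np.round(s['eef_pos']*1e3,1),'cyaw',round(np.degrees(np.arctan2(r[1,1],r[0,1])),2),'z',np.round(r[:,2],4),'op',round(s['opening']*85.4,1),'ff',round(s['finger_force'],1),'F',np.round(s['contact_force'],1),'q6',round(np.degrees(s['qpos'][5])))
if __name__=='__main__': st()
E
python3 st.py
```

```text
t 2.3 pos [542.2 335.5 131. ] cyaw -55.1 z [ 5.e-04  3.e-04 -1.e+00] op 44.8 ff 0.0 F [-0.5  0.2  0.6] q6 78
```

Request:
move_arm(plan=[3,-1,-30,0,0,0,45,0,0,-30,0,0,0,45,0,0,-25,0,0,0,45,0,0,0,0,0,0,45,0,0,0,0,0,0,10,0,0,0,0,0,0,10,0,0,0,0,0,0,10,0,0,0,0,0,0,10,0,0,0,0,0,0,10], newtons=30)

```text
time: 3.2
eef_pos: [0.546, 0.3341, 0.0465]
tcp_rot: [0.954, 0.299, 0.001, -0.0]
contact_force: [0.1, 0.3, -0.2]
opening: 0.114
finger_force: 0.0
```

```bash
python3 st.py
```

```text
t 3.2 pos [546.  334.1  46.5] cyaw -55.19 z [ 1.5e-03  6.0e-04 -1.0e+00] op 9.7 ff 0.0 F [ 0.1  0.3 -0.2] q6 78
```

The fingers closed past 24 mm without touching the tab, so I look.

```bash
python3 - <<'E'
from h import *
t,s=grab('top')['color'],grab('scene')['color']
a=cv2.resize(t[165:265,115:215],None,fx=4,fy=4,interpolation=2)
b=cv2.resize(s[150:250,430:530],None,fx=4,fy=4,interpolation=2)
cv2.imwrite('pics/e.png',np.clip(np.hstack([a,b])[:,:,::-1]*1.3,0,255).astype(np.uint8))
E
```

```text
(no output)
```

View pics/e.png

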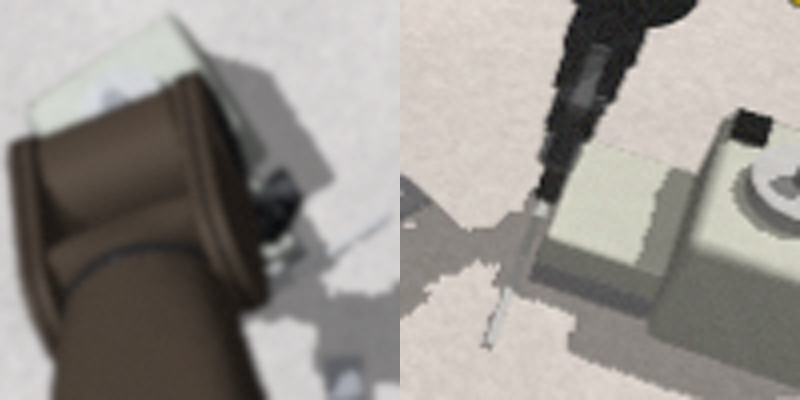

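Request:
move_arm(plan=[0,0,0,0,0,0,0,0,0,0,0,0,0,0,0,0,0,0,0,0,0,0,0,0,0,0,0,0])

```text
time: 3.7
eef_pos: [0.5454, 0.3338, 0.0454]
tcp_rot: [0.954, 0.299, -0.0, -0.0]
contact_force: [-0.1, -0.2, -0.7]
opening: 0.001
finger_force: 0.0
```

```bash
python3 - <<'E'
from h import *
import st; st.st()
for n in('top','scene'):
    c=grab(n); print(n,pix(c,[[.546,.334,.0465],[.5452,.335,.064],[.5452,.335,.038]]).round(1).tolist())
E
```

```text
t 3.7 pos [545.4 333.8  45.4] cyaw -55.19 z [-1.e-04 -0.e+00 -1.e+00] op 0.1 ff 0.0 F [-0.1 -0.2 -0.7] q6 78
top [[177.7, 234.6], [175.6, 233.4], [178.1, 235.5]]
scene [[467.3, 195.1], [469.5, 189.5], [466.4, 197.3]]
```

Request:
move_arm(plan=[0,0,40,0,0,0,0,0,0,40,0,0,0,0,-40,0,20,0,0,0,0,-40,-40,20,0,0,0,0,-40,-40,0,0,0,0,0,0,-40,0,0,0,0,0,-40,0,0,0,0,0,0,0,0,0,0,0,0])

```text
validation failed for argument at $.pl...
```

```bash
python3 - <<'E'
from h import *
import st; st.st()
t,s=grab('top')['color'],grab('scene')['color']
a=cv2.resize(t[175:275,130:230],None,fx=4,fy=4,interpolation=2)
b=cv2.resize(s[150:250,430:530],None,fx=4,fy=4,interpolation=2)
cv2.imwrite('pics/f.png',np.clip(np.hstack([a,b])[:,:,::-1]*1.3,0,255).astype(np.uint8))
E
```

```text
t 3.8 pos [545.5 333.8  45.5] cyaw -55.19 z [-1.e-04 -0.e+00 -1.e+00] op 0.0 ff 0.0 F [0.3 0.3 0.2] q6 78
```

View pics/f.png

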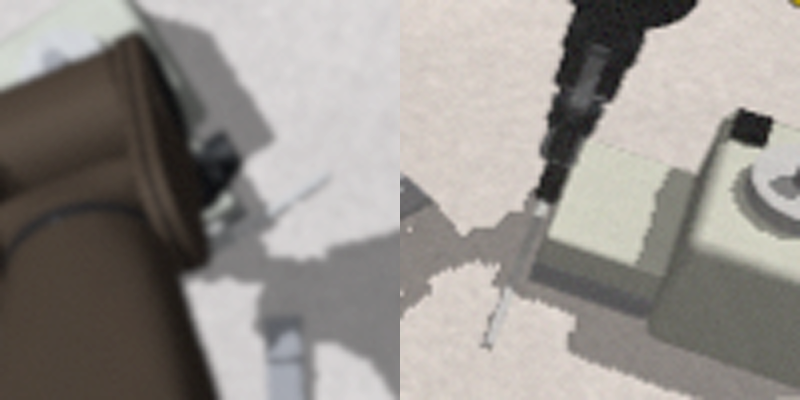

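Request:
move_arm(plan=[0,0,40,0,0,0,0,0,0,40,0,0,0,0,-35,20,20,0,0,0,0,-35,20,0,0,0,0,0,-35,25,0,0,0,0,0,-35,25,0,0,0,0,0,-35,25,0,0,0,0,0,-35,25,0,0,0,0,0,-35,25,0,0,0,0,0,0,0,0,0,0,0,0])

```text
time: 4.9
eef_pos: [0.2964, 0.501, 0.1456]
tcp_rot: [0.953, 0.302, -0.001, -0.001]
contact_force: [0.6, -0.1, 0.6]
opening: 0.003
finger_force: 0.0
```

```bash
python3 - <<'E'
from h import *
import st; st.st()
T=grab('top');S=grab('scene')
t,s=T['color'],S['color']
a=cv2.resize(t[175:275,130:230],None,fx=4,fy=4,interpolation=2)
b=cv2.resize(s[150:250,430:530],None,fx=4,fy=4,interpolation=2)
cv2.imwrite('pics/g.png',np.clip(np.hstack([a,b])[:,:,::-1]*1.3,0,255).astype(np.uint8))
for c,n,(x0,x1,y0,y1) in((T,'top',(168,210,205,248)),(S,'sc',(450,480,180,250))):
    g=c['color'].astype(int).mean(2)[y0:y1,x0:x1]
    m=(g<45).astype(np.uint8); nn,l,st_,ce=cv2.connectedComponentsWithStats(m)
    for i in range(1,nn): 
        if st_[i,4]>15: print(n,st_[i],ce[i]+[x0,y0],world(c,[ce[i]+[x0,y0]],.051)*1e3)
E
```

```text
t 4.9 pos [296.4 501.  145.6] cyaw -54.87 z [-1.3e-03  7.0e-04 -1.0e+00] op 0.2 ff 0.0 F [ 0.6 -0.1  0.6] q6 104
top [ 5 26  9  8 47] [177.0212766  234.40425532] [[545.41517388 334.50774022  51.        ]]
sc [14  7  9 13 62] [468.11290323 193.40322581] [[545.31305184 335.41986765  51.        ]]
```

View pics/g.png

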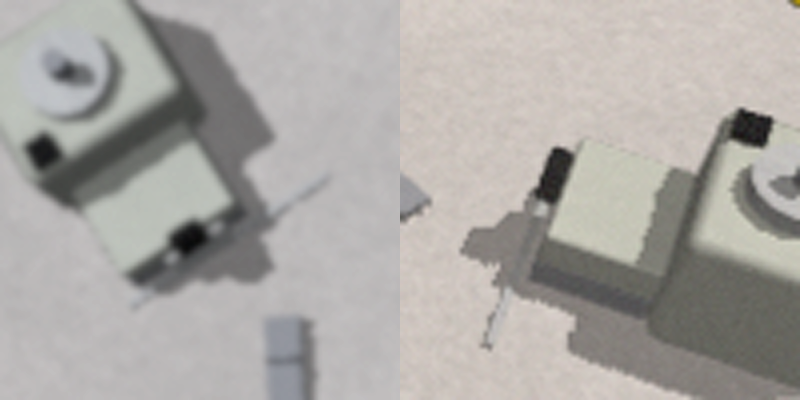

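```bash
python3 - <<'E'
from h import *
o=[]
for n in('top','scene'):
    c=grab(n); p=pix(c,[ctrl.get_state()['eef_pos']])[0]; print(n,p)
    u,v=np.round(p).astype(int); im=c['color'].copy(); im[v,u]=[255,0,0]
    y0,x0=max(0,v-50),max(0,u-50); print(x0,y0)
    o.append(cv2.resize(im[y0:y0+100,x0:x0+100],(400,400),interpolation=0))
cv2.imwrite('pics/k.png',np.clip(np.hstack(o)[:,:,::-1]*1.6,0,255).astype(np.uint8))
E
```

```text
top [ 95.90019894 324.30778779]
46 274
scene [463.19715413  84.97084221]
413 35
```

View pics/k.png

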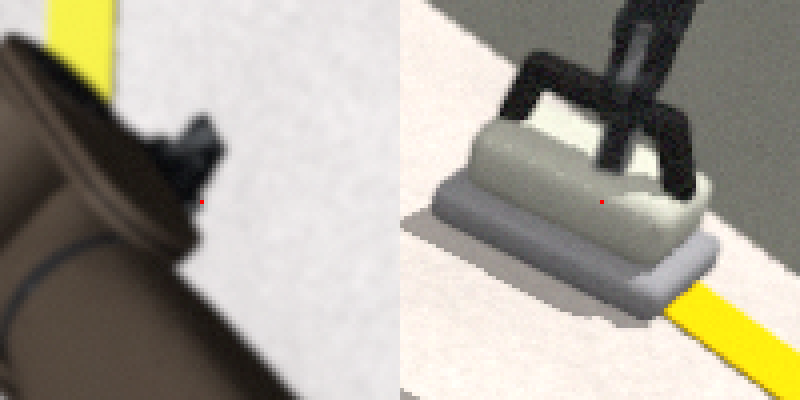

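The shut tip looks about 8 px above the projected TCP in the scene view, so the tip may be higher than reported. I test this by touching bare table at about (400,400).

Request:
move_arm(plan=[35,-33,-30,0,0,0,0,35,-34,-30,0,0,0,0,34,-34,-30,0,0,0,0,0,0,-30,0,0,0,0,0,0,0,0,0,0,0])

```text
time: 5.6
eef_pos: [0.3909, 0.4057, 0.0319]
tcp_rot: [0.955, 0.297, -0.005, 0.002]
contact_force: [-0.5, -0.1, -0.5]
opening: 0.001
finger_force: 0.0
```

Request:
move_arm(plan=[0,0,-5,0,0,0,0,0,0,-5,0,0,0,0,0,0,-5,0,0,0,0,0,0,-4,0,0,0,0,0,0,0,0,0,0,0])

```text
time: 6.1
eef_pos: [0.3914, 0.4103, 0.0173]
tcp_rot: [0.954, 0.3, -0.0, 0.0]
contact_force: [0.0, -0.6, 0.4]
opening: -0.002
finger_force: 0.0
```

```bash
python3 - <<'E'
from h import *
import st; st.st()
c=grab('scene'); e=ctrl.get_state()['eef_pos']
print([ (dz,pix(c,[e+[0,0,dz]]).round(1).tolist()) for dz in(0,.01,.02,.03)])
E
```

```text
t 6.1 pos [391.4 410.3  17.3] cyaw -55.14 z [-3.e-04 -2.e-04 -1.e+00] op -0.2 ff 0.0 F [ 0.  -0.6  0.4] q6 91
[(0, [[447.4, 154.8]]), (0.01, [[448.3, 151.9]]), (0.02, [[449.2, 148.9]]), (0.03, [[450.2, 145.9]])]
```

```bash
python3 - <<'E'
from h import *
c=grab('scene'); g=c['color'].astype(int).mean(2)
for v in range(132,162): print(v,g[v,438:462].astype(int))
E
```

```text
132 [157 157 158 160 159 158 158 140  55  35  40  47  67  73  71  70  57  45
  55  58  39  20  39 104]
133 [156 157 158 159 160 159 158 143  78  34  32  42  56  65  68  68  53  45
  39  34  33  30  80 137]
134 [155 157 158 158 157 157 160 140  50  31  33  35  44  40  49  48  40  39
  39  36  33  60 117 156]
135 [154 156 155 156 156 156 155 137  47  25  24  35  35  40  37  38  33  31
  33  33  59 120 156 153]
136 [157 157 155 157 155 155 154 138  50  30  25  28  29  35  33  31  25  31
  29  40 106 155 155 157]
137 [159 157 161 160 159 159 155 139  49  27  28  34  36  32  30  28  28  28
  31  51 113 154 153 154]
138 [155 158 155 158 158 159 156 138  26  27  32  27  21  30  31  32  25  27
  33  79 136 155 153 156]
139 [157 155 155 154 156 158 158 139  62  35  25  29  27  31  27  30  27  25
  61 115 155 157 155 155]
140 [156 154 152 157 159 161 160 157 142  69  41  29  30  34  29  32  28  30
  81 138 156 157 157 154]
141 [157 154 152 157 155 158 158 154 137  60  35  24  27  32  25  32  27  50
 109 156 153 155 156 154]
142 [154 155 157 158 158 157 155 150 118  58  34  33  36  32  36  35  
[... 1289 characters left out ...]
 159 159 156 155 159 161 158 155 158 160 156 155 154 155
 155 153 156 155 151 155]
156 [156 154 157 157 159 157 156 155 156 157 157 157 156 158 158 157 155 156
 157 155 154 153 153 154]
157 [155 158 155 156 154 160 156 157 155 154 154 156 156 160 156 155 156 157
 158 161 158 156 157 154]
158 [157 158 157 156 154 154 156 155 151 153 152 156 156 153 157 157 158 157
 157 158 159 159 159 156]
159 [146 149 155 153 157 154 155 154 156 155 154 155 156 156 156 158 159 154
 154 154 157 158 159 156]
160 [ 99 111 146 149 156 153 156 156 157 158 158 160 162 158 155 158 158 158
 156 157 156 158 155 156]
161 [ 99 100  99 122 154 157 155 156 156 155 154 159 159 157 156 158 153 157
 156 159 161 159 156 154]
```

Request:
move_arm(plan=[0,0,-4,0,0,0,0,0,0,-4,0,0,0,0,0,0,-3,0,0,0,0,0,0,0,0,0,0,0])

```text
time: 6.6
eef_pos: [0.3914, 0.4097, 0.0056]
tcp_rot: [0.954, 0.299, -0.001, 0.0]
contact_force: [0.4, -0.3, 0.1]
opening: 0.0
finger_force: 0.0
```

Request:
move_arm(plan=[0,0,-4,0,0,0,0,0,0,-4,0,0,0,0,0,0,-4,0,0,0,0,0,0,0,0,0,0,0])

```text
time: 7.0
eef_pos: [0.3914, 0.4097, -0.0065]
tcp_rot: [0.954, 0.299, -0.001, 0.0]
contact_force: [-0.4, -0.0, 0.3]
opening: -0.0
finger_force: 0.0
```

Request:
move_arm(plan=[0,0,-2,0,0,0,0,0,0,-2,0,0,0,0,0,0,0,0,0,0,0])

```text
time: 7.3
eef_pos: [0.3917, 0.41, -0.0099]
tcp_rot: [0.954, 0.299, -0.0, 0.0]
contact_force: [-0.5, 1.3, -1.2]
opening: -0.002
finger_force: 0.0
```

Request:
move_arm(plan=[0,0,-2,0,0,0,0,0,0,0,0,0,0,0])

```text
time: 7.5
eef_pos: [0.3918, 0.41, -0.0118]
tcp_rot: [0.954, 0.299, -0.0, 0.0]
contact_force: [0.2, 0.5, -0.0]
opening: 0.0
finger_force: 0.0
```

Request:
move_arm(plan=[0,0,-2,0,0,0,0,0,0,0,0,0,0,0])

```text
time: 7.7
eef_pos: [0.3917, 0.41, -0.0138]
tcp_rot: [0.954, 0.299, -0.0, 0.0]
contact_force: [-0.5, 0.2, 0.5]
opening: 0.002
finger_force: 0.0
```

Request:
move_arm(plan=[0,0,-2,0,0,0,0,0,0,0,0,0,0,0])

```text
time: 7.9
eef_pos: [0.3917, 0.4099, -0.0159]
tcp_rot: [0.954, 0.299, -0.0, 0.0]
contact_force: [-0.5, -0.6, -0.0]
opening: 0.002
finger_force: 0.0
```

Request:
move_arm(plan=[0,0,-2,0,0,0,0,0,0,0,0,0,0,0])

```text
time: 8.1
eef_pos: [0.3917, 0.4099, -0.0179]
tcp_rot: [0.954, 0.299, -0.0, 0.0]
contact_force: [-0.2, -0.1, 1.3]
opening: -0.002
finger_force: 0.0
```

Request:
move_arm(plan=[0,0,-2,0,0,0,0,0,0,0,0,0,0,0])

```text
time: 8.3
eef_pos: [0.3917, 0.4099, -0.0199]
tcp_rot: [0.954, 0.299, -0.0, 0.0]
contact_force: [-0.3, -0.0, -0.1]
opening: -0.002
finger_force: 0.0
```

Request:
move_arm(plan=[0,0,-1.5,0,0,0,0,0,0,0,0,0,0,0])

```text
time: 8.5
eef_pos: [0.3918, 0.41, -0.0213]
tcp_rot: [0.954, 0.299, -0.0, 0.0]
contact_force: [-0.5, 0.3, -0.6]
opening: -0.0
finger_force: 0.0
```

Request:
move_arm(plan=[0,0,-1.5,0,0,0,0,0,0,0,0,0,0,0])

```text
time: 8.7
eef_pos: [0.392, 0.4101, -0.0226]
tcp_rot: [0.954, 0.299, 0.0, -0.0]
contact_force: [-0.1, -0.1, -0.4]
opening: 0.001
finger_force: 0.0
```

Request:
move_arm(plan=[0,0,-1.5,0,0,0,0,0,0,0,0,0,0,0])

```text
time: 8.9
eef_pos: [0.392, 0.4102, -0.0227]
tcp_rot: [0.954, 0.299, -0.0, 0.0]
contact_force: [-3.5, -1.7, 8.4]
opening: -0.003
finger_force: 4.1
```

```bash
python3 - <<'E'
from h import *
c=grab('scene'); e=ctrl.get_state()['eef_pos']; p=pix(c,[[e[0],e[1],0]])[0]; print(e,p)
g=c['color'].astype(int).mean(2); u,v=p.astype(int)
for w in range(v-8,v+8): print(w,g[w,u-9:u+10].astype(int))
E
```

```text
[ 0.39198198  0.41015217 -0.02274703] [445.91288918 159.89638571]
151 [102 105 102 115 157 147  83  35  33  27  34  33  29  30  33  26  47  92
 139]
152 [100 103 103 101 113 143  95  63  37  33  35  27  32  29  34  32  79 140
 158]
153 [102 105 102 103 101 114 148 118  58  28  28  33  28  28  27  31  76 136
 159]
154 [102 101 102 102 100 117 142  79  50  31  31  32  33  33  28  51 105 154
 156]
155 [102 102 102 100  99 100  97  62  40  32  36  31  33  42  60  90 143 155
 153]
156 [100 102 100 100  99  99  86  62  32  33  33  30  32  44  64 106 159 157
 156]
157 [101 104 102 101  99  97  72  51  33  29  33  31  37  51  67 110 160 157
 158]
158 [100  98 100 101  99  95  60  37  35  28  33  32  41  60  92 143 157 158
 159]
159 [101  99  98 100  98  87  63  43  32  37  33  30  46  67 105 156 157 159
 159]
160 [ 99  98  98  98  98  96  74  49  38  35  29  36  49  80 127 159 158 158
 160]
161 [ 98  99  97  98  98  98  97  90  73  63  45  49  64 104 157 156 156 157
 155]
162 [ 98  97  98  96  98  98 100 100  99  98  92  89  97 128 154 152 153 154
 154]
163 [ 97  98  97  96  98  98 101 101  98 103 120 148 121 154 154 155 149 151
 153]
164 [ 96  98 100 100  99 110 110 111 113 123 155 155 154 153 155 155 157 153
 154]
165 [ 98 100  98 103 120 154 154 158 157 157 154 155 151 150 153 151 153 153
 156]
166 [ 98 108 108 118 152 153 153 153 155 155 154 154 153 154 154 150 151 151
 156]
```

The table is touched at a reported z of −22.7 mm, so the real finger tips sit 22.7 mm above the reported TCP. I correct for that and grip the tab.

Request:
move_arm(plan=[0,0,45,0,0,0,45,0,0,45,0,0,0,45,0,0,25,0,0,0,45,38,-19,0,0,0,0,45,38,-19,0,0,0,0,45,38,-19,0,0,0,0,45,39,-18,0,0,0,0,45,0,0,0,0,0,0,45,0,0,0,0,0,0,45])

```text
time: 9.85
eef_pos: [0.5453, 0.3344, 0.0905]
tcp_rot: [0.954, 0.298, -0.0, -0.0]
contact_force: [-0.8, -0.5, -0.3]
opening: 0.527
finger_force: 0.0
```

```bash
python3 st.py
```

```text
t 9.85 pos [545.3 334.4  90.5] cyaw -55.3 z [-9.e-04  0.e+00 -1.e+00] op 45.0 ff 0.0 F [-0.8 -0.5 -0.3] q6 78
```

Request:
move_arm(plan=[0,0,-33,0,0,0,45,0,0,-33,0,0,0,45,0,0,0,0,0,0,45,0,0,0,0,0,0,15,0,0,0,0,0,0,15,0,0,0,0,0,0,15,0,0,0,0,0,0,15,0,0,0,0,0,0,15], newtons=30)

```text
time: 10.65
eef_pos: [0.5453, 0.3354, 0.0263]
tcp_rot: [0.954, 0.299, 0.001, -0.0]
contact_force: [-2.3, -1.1, 2.2]
opening: 0.271
finger_force: 33.3
```

```bash
python3 st.py
```

```text
t 10.65 pos [545.3 335.4  26.3] cyaw -55.18 z [ 1.e-03  5.e-04 -1.e+00] op 23.2 ff 33.3 F [-2.3 -1.1  2.2] q6 78
```

Request:
move_arm(plan=[5.2,-7.5,0,0,0,0,15,5.2,-7.5,0,0,0,0,15,5.2,-7.5,0,0,0,0,15,5.2,-7.5,0,0,0,0,15,5.2,-7.5,0,0,0,0,15,5.2,-7.5,0,0,0,0,15,5.2,-7.5,0,0,0,0,15,0,0,0,0,0,0,15,0,0,0,0,0,0,15,0,0,0,0,0,0,15])

```text
time: 11.65
eef_pos: [0.5778, 0.2883, 0.0261]
tcp_rot: [0.955, 0.298, -0.002, -0.006]
contact_force: [-12.4, 16.4, 9.3]
opening: 0.275
finger_force: 16.9
```

```bash
python3 st.py
```

```text
t 11.65 pos [577.8 288.3  26.1] cyaw -55.34 z [-0.0074  0.0105 -0.9999] op 23.5 ff 16.9 F [-12.4  16.4   9.3] q6 72
```

Request:
move_arm(plan=[-2,3,0,0,0,0,45,0,0,0,0,0,0,45,0,0,0,0,0,0,45,0,0,45,0,0,0,45,0,0,50,0,0,0,45,-40,-5,0,0,0,-7,45,-40,-5,0,0,0,-7,45,-40,-5,0,0,0,-7,45,-40,-5,0,0,0,-7,45,0,0,0,0,0,0,45,0,0,0,0,0,0,45])

```text
time: 12.75
eef_pos: [0.4198, 0.265, 0.1202]
tcp_rot: [0.998, 0.06, 0.001, -0.0]
contact_force: [0.1, 0.7, 0.3]
opening: 0.525
finger_force: 0.0
```

```bash
cat > tab.py <<'E'
from h import *
import st; st.st()
T=grab('top');S=grab('scene')
for c,n,(x0,x1,y0,y1) in((T,'top',(168,210,205,248)),(S,'sc',(440,480,180,250))):
    g=c['color'].astype(int).mean(2)[y0:y1,x0:x1]
    m=(g<45).astype(np.uint8); nn,l,st_,ce=cv2.connectedComponentsWithStats(m)
    for i in range(1,nn): 
        if st_[i,4]>15: print(n,st_[i],ce[i]+[x0,y0],world(c,[ce[i]+[x0,y0]],.051)*1e3)
E
python3 tab.py
```

```text
t 12.75 pos [419.8 265.  120.2] cyaw -83.16 z [ 1.9e-03  2.0e-04 -1.0e+00] op 44.8 ff 0.0 F [0.1 0.7 0.3] q6 104
top [23 14  9  8 41] [195.02439024 222.53658537] [[577.64394821 288.39682505  51.        ]]
top [  3  28  21  15 159] [182.36477987 240.48427673] [[529.35833371 319.19798113  51.        ]]
sc [18 24  9 13 69] [461.69565217 209.91304348] [[577.72112157 288.20678025  51.        ]]
```

Request:
move_arm(plan=[-7,3,-40,0,0,0,45,0,0,-40,0,0,0,45,0,0,-30,0,0,0,45,0,0,-15,0,0,0,45,0,0,-3,0,0,0,45,0,0,0,0,0,0,45,0,0,0,0,0,0,12,0,0,0,0,0,0,12,0,0,0,0,0,0,12,0,0,0,0,0,0,12,0,0,0,0,0,0,12], newtons=60)

```text
time: 13.95
eef_pos: [0.4142, 0.2692, -0.0063]
tcp_rot: [0.998, 0.059, 0.002, -0.001]
contact_force: [0.2, -0.4, 6.1]
opening: 0.239
finger_force: 62.0
```

```bash
python3 st.py
```

```text
t 13.95 pos [414.2 269.2  -6.3] cyaw -83.18 z [ 0.004   0.0013 -1.    ] op 20.5 ff 62.0 F [ 0.2 -0.4  6.1] q6 104
```

Request:
move_arm(plan=[0,0,20,0,0,0,12,0,0,40,0,0,0,12,11,2,0,0,0,7,12,11,2,0,0,0,7,12,11,1,0,0,0,7,12,0,0,0,0,0,7,12,0,0,0,0,0,0,12,0,0,0,0,0,0,12])

```text
time: 14.75
eef_pos: [0.4445, 0.2734, 0.0514]
tcp_rot: [0.955, 0.298, -0.001, 0.0]
contact_force: [0.1, 0.7, -0.1]
opening: 0.236
finger_force: 61.1
```

```bash
python3 - <<'E'
from h import *
import st; st.st()
T=grab('top');S=grab('scene')
s=ctrl.get_state(); e=s['eef_pos']; u=np.array([.821,.571,0]); tip=e+[0,0,.0065+.012]+.092*u
o=[]
for c in(T,S):
    p=pix(c,[tip])[0]; a,b=np.round(p).astype(int); x0,y0=a-50,b-50; print(p,x0,y0)
    o.append(cv2.resize(c['color'][y0:y0+100,x0:x0+100],(400,400),interpolation=0))
cv2.imwrite('pics/l.png',np.clip(np.hstack(o)[:,:,::-1]*1.4,0,255).astype(np.uint8))
E
```

```text
t 14.75 pos [444.5 273.4  51.4] cyaw -55.32 z [-1.2e-03 -4.0e-04 -1.0e+00] op 20.2 ff 61.1 F [ 0.1  0.7 -0.1] q6 76
[177.79123612 242.42181652] 128 192
[460.03454148 182.26320536] 410 132
```

View pics/l.png

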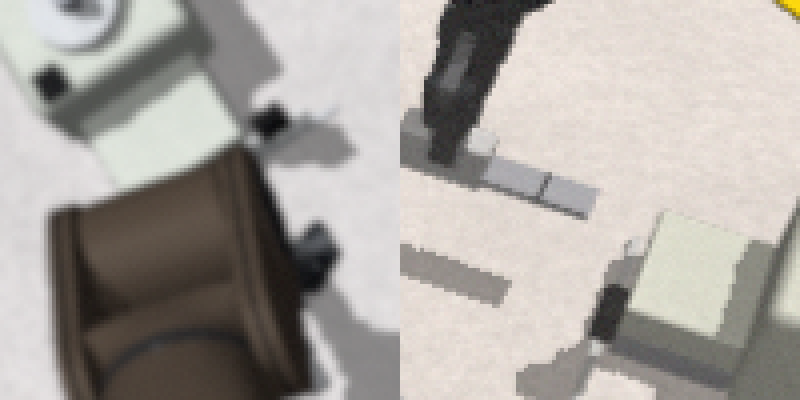

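```bash
python3 - <<'E'
from h import *
T=grab('top');S=grab('scene'); a=np.array([.821,.571]); b=np.array([-.571,.821])
def sh(n,c,uv,z):
    p=world(c,[uv],z)[0,:2]*1e3; d=p-[548,341]; print(n,p.round(1),np.round([d@a,d@b],1))
sh('L',S,(474.6,184.6),.04);sh('R',S,(463.9,215.4),.04)
sh('tipmid',S,(458.6,182.4),.0514+.0065+.012)
A=lambda u,v:(u/4+128-.4,v/4+192-.4)
sh('Lt',T,A(118,192),.04); sh('Rt',T,A(243,133),.04); sh('BRt',T,A(192,57),.04);sh('BLt',T,A(75,122),.04)
# housing top from d.png
D=lambda u,v:(u/4+115-.4,v/4+165-.4); D2=lambda u,v:((u-420)/3.3+445-.35,v/3.3+170-.35)
for n,p in dict(l=(28,105),back=(168,12),r=(242,147),front=(93,212)).items(): sh('H'+n,T,D(*p),.085)
for n,p in dict(L=(641,28),R=(608,138),BR=(760,187),BL=(782,75)).items(): sh('HS'+n,S,D2(*p),.085)
E
```

```text
L [523.9 378.4] [ 1.6 44.4]
R [586.9 290.6] [  3.2 -63.6]
tipmid [518.8 322.9] [-34.3   1.8]
Lt [533.3 390.5] [16.2 49.1]
Rt [573.9 308.6] [  2.7 -41.4]
BRt [625.5 346.6] [ 66.9 -39.7]
BLt [580.5 423.6] [73.8 49.3]
Hl [653.7 483.5] [168.1  56.6]
Hback [717.6 393.3] [169.1 -53.9]
Hr [625.5 336.4] [ 61. -48.]
Hfront [581.6 432.6] [79.9 56.1]
HSL [577.3 426.4] [72.8 53.3]
HSR [642.2 333.6] [ 73.1 -59.9]
HSBR [720.9 390. ] [169.9 -58.5]
HSBL [657.7 478.9] [168.8  50.6]
```

Request:
move_arm(plan=[1,-1,-25,0,0,0,12,0,0,-25,0,0,0,12,0,0,-5,0,0,0,12,0,0,0,0,0,0,12,0,0,0,0,0,0,12])

```text
time: 15.45
eef_pos: [0.4471, 0.2729, -0.0021]
tcp_rot: [0.954, 0.299, 0.001, -0.0]
contact_force: [-0.1, 0.6, -0.8]
opening: 0.233
finger_force: 61.1
```

Request:
move_arm(plan=[0,0,-2,0,0,0,12,0,0,0,0,0,0,12])

```text
time: 15.65
eef_pos: [0.447, 0.2729, -0.0042]
tcp_rot: [0.954, 0.299, 0.001, -0.0]
contact_force: [-0.4, -0.8, -0.5]
opening: 0.235
finger_force: 61.1
```

Request:
move_arm(plan=[0,0,-1,0,0,0,12,0,0,0,0,0,0,12])

```text
time: 15.85
eef_pos: [0.4464, 0.2726, -0.0058]
tcp_rot: [0.954, 0.299, 0.0, 0.0]
contact_force: [-0.3, -0.6, -0.5]
opening: 0.24
finger_force: 61.1
```

Request:
move_arm(plan=[0,0,-1,0,0,0,12,0,0,0,0,0,0,12])

```text
time: 16.05
eef_pos: [0.4465, 0.2726, -0.0063]
tcp_rot: [0.954, 0.299, -0.0, 0.0]
contact_force: [-2.3, -1.0, 4.6]
opening: 0.235
finger_force: 61.9
```

Request:
move_arm(plan=[0,0,-1,0,0,0,12,0,0,0,0,0,0,12])

```text
time: 16.25
eef_pos: [0.4464, 0.2726, -0.0063]
tcp_rot: [0.954, 0.299, -0.001, 0.0]
contact_force: [-5.0, -2.8, 11.9]
opening: 0.236
finger_force: 62.8
```

Request:
move_arm(plan=[0,0,-1,0,0,0,12,0,0,0,0,0,0,12])

```text
time: 16.45
eef_pos: [0.4464, 0.2726, -0.0064]
tcp_rot: [0.954, 0.299, -0.001, 0.0]
contact_force: [-8.9, -3.5, 18.3]
opening: 0.238
finger_force: 63.5
```

Request:
move_arm(plan=[0,0,4.8,0,0,0,12,0,0,0,0,0,0,12,6.6,4.6,0,0,0,0,12,6.6,4.6,0,0,0,0,12,6.6,4.6,0,0,0,0,12,6.6,4.6,0,0,0,0,12,6.6,4.6,0,0,0,0,12,0,0,0,0,0,0,12,0,0,0,0,0,0,12])

```text
time: 17.35
eef_pos: [0.4793, 0.2957, -0.0045]
tcp_rot: [0.954, 0.299, -0.0, 0.0]
contact_force: [-0.4, 0.0, -0.9]
opening: 0.239
finger_force: 61.2
```

```bash
cat > tip.py <<'E'
from h import *
import st; st.st()
s=ctrl.get_state(); c=np.arctan2(*R.from_quat(s['tcp_rot']).as_matrix()[[1,0],1])+np.pi/2
t=s['eef_pos'][:2]*1e3+89.5*np.array([np.cos(c),np.sin(c)])-[548,341]
print('tip local',t@[.821,.571],t@[-.571,.821],'F local',s['contact_force'][:2]@[.821,.571],s['contact_force'][:2]@[-.571,.821])
E
python3 tip.py
```

```text
t 17.35 pos [479.3 295.7  -4.5] cyaw -55.18 z [-4.e-04 -2.e-04 -1.e+00] op 20.4 ff 61.2 F [-0.4  0.  -0.9] q6 77
tip local 7.2277743485794845 1.9846474225291062 F local -0.3412121924110839 0.2919492214500247
```

Tip is past the front plane with no contact; on by 24 mm and hold.

Request:
move_arm(plan=[4.9,3.4,0,0,0,0,12,4.9,3.4,0,0,0,0,12,4.9,3.5,0,0,0,0,12,4.9,3.5,0,0,0,0,12,0,0,0,0,0,0,12,0,0,0,0,0,0,12])

```text
time: 17.95
eef_pos: [0.4989, 0.3094, -0.0044]
tcp_rot: [0.954, 0.299, -0.0, 0.0]
contact_force: [-0.1, 0.3, -2.0]
opening: 0.238
finger_force: 61.2
```

```bash
python3 tip.py; python3 - <<'E'
from h import *
S=grab('scene'); x0,y0=420,150
T=grab('top')
o=[cv2.resize(S['color'][y0:y0+100,x0:x0+100],(500,500),interpolation=0)]
cv2.imwrite('pics/n.png',np.clip(np.hstack(o)[:,:,::-1]*1.4,0,255).astype(np.uint8))
E
```

```text
t 17.95 pos [498.9 309.4  -4.4] cyaw -55.18 z [-2.e-04 -1.e-04 -1.e+00] op 20.3 ff 61.2 F [-0.1  0.3 -2. ] q6 77
tip local 31.213515976185437 2.1086020937679315 F local 0.04951957813934074 0.3217912368476501
```

View pics/n.png

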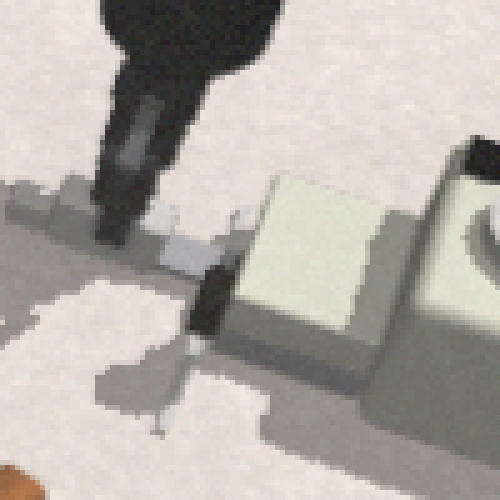

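Request:
move_arm(plan=[0,0,0,0,0,0,12,0,0,0,0,0,0,12,0,0,0,0,0,0,12,0,0,0,0,0,0,12,0,0,0,0,0,0,12,0,0,0,0,0,0,12,0,0,0,0,0,0,12,0,0,0,0,0,0,12])

```text
time: 18.85
eef_pos: [0.4989, 0.3094, -0.0043]
tcp_rot: [0.954, 0.299, -0.0, -0.0]
contact_force: [-0.2, -0.4, -1.1]
opening: 0.238
finger_force: 61.2
```

Request:
move_arm(plan=[2.5,1.7,0,0,0,0,12,0,0,0,0,0,0,12,0,0,0,0,0,0,12,0,0,0,0,0,0,12,0,0,0,0,0,0,12,0,0,0,0,0,0,12,0,0,0,0,0,0,12,0,0,0,0,0,0,12])

```text
time: 19.65
eef_pos: [0.5014, 0.3111, -0.0043]
tcp_rot: [0.954, 0.299, -0.0, -0.0]
contact_force: [-0.3, 0.0, -0.5]
opening: 0.24
finger_force: 61.2
```

Request:
move_arm(plan=[-5,-3.5,0,0,0,0,12,0,0,0,0,0,0,12,0,0,0,0,0,0,12,0,0,0,0,0,0,12,0,0,0,0,0,0,12,0,0,0,0,0,0,12,0,0,0,0,0,0,12,0,0,0,0,0,0,12])

```text
time: 20.45
eef_pos: [0.4964, 0.3076, -0.0043]
tcp_rot: [0.954, 0.299, 0.0, 0.0]
contact_force: [0.4, 0.2, -1.4]
opening: 0.238
finger_force: 61.2
```

```bash
python3 tip.py
```

```text
t 20.45 pos [496.4 307.6  -4.3] cyaw -55.19 z [ 0. -0. -1.] op 20.3 ff 61.2 F [ 0.4  0.2 -1.4] q6 77
tip local 28.079434464324983 2.0236220356388106 F local 0.46926952691883045 -0.1075953598965822
```

Request:
move_arm(plan=[-10.7,-7.4,0,0,0,0,12,-10.7,-7.4,0,0,0,0,12,-10.7,-7.4,0,0,0,0,12,-10.7,-7.4,0,0,0,0,12,-10.7,-7.4,0,0,0,0,12,0,0,0,0,0,0,12,0,0,40,0,0,0,12,0,0,50,0,0,0,12,0,0,10,0,0,0,12])

```text
time: 21.35
eef_pos: [0.4477, 0.2725, 0.1025]
tcp_rot: [0.954, 0.299, 0.006, -0.0]
contact_force: [0.7, 0.4, 0.2]
opening: 0.238
finger_force: 61.2
```

Request:
move_arm(plan=[2,-40,0,0,0,7,12,2,-40,0,0,0,7,12,2,-40,0,0,0,7,12,2,-40,0,0,0,7,12,2,-40,0,0,0,7,12,2,-40,0,0,0,7,12,2,-40,0,0,0,7,12,2,-40,0,0,0,7,12,2,-40,0,0,0,0,12,2,-40,0,0,0,0,12,2,-40,0,0,0,0,12,0,0,0,0,0,0,12])

```text
time: 22.55
eef_pos: [0.466, -0.174, 0.0963]
tcp_rot: [0.704, 0.71, -0.0, 0.002]
contact_force: [-0.6, 0.1, -1.4]
opening: 0.24
finger_force: 61.1
```

```bash
python3 st.py
```

```text
t 22.55 pos [ 466.  -174.    96.3] cyaw 0.53 z [ 0.0021 -0.0025 -1.    ] op 20.5 ff 61.1 F [-0.6  0.1 -1.4] q6 -33
```

Request:
move_arm(plan=[-1,-26,-20,0,0,0.6,12,0,-26,-20,0,0,0,12,0,-26,-30,0,0,0,12,0,0,0,0,0,0,12,0,0,0,0,0,0,12])

```text
time: 23.05
eef_pos: [0.4635, -0.2465, 0.0247]
tcp_rot: [0.699, 0.716, 0.0, -0.001]
contact_force: [0.1, -0.3, 0.1]
opening: 0.239
finger_force: 61.1
```

```bash
python3 st.py; python3 - <<'E'
from h import *
S=grab('scene');T=grab('top')
o=[cv2.resize(S['color'][225:345,160:280],(500,500),interpolation=2)]
cv2.imwrite('pics/p.png',np.clip(np.hstack(o)[:,:,::-1]*1.7,0,255).astype(np.uint8))
E
```

```text
t 23.05 pos [ 463.5 -246.5   24.7] cyaw 1.37 z [-0.0019  0.0022 -1.    ] op 20.4 ff 61.1 F [ 0.1 -0.3  0.1] q6 -41
```

View pics/p.png

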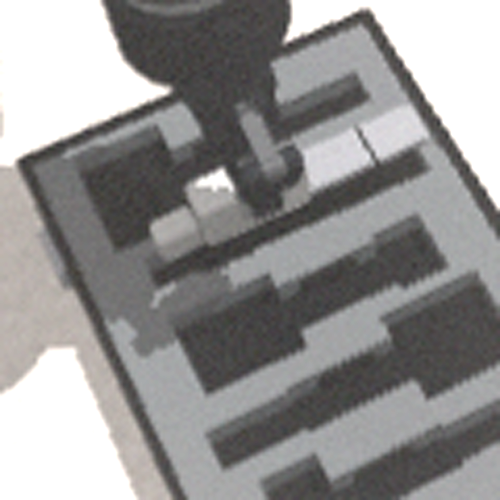

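```bash
python3 - <<'E'
from h import *
S=grab('scene'); e=ctrl.get_state()['eef_pos']*1e3
for n,p,z in(('tip',(260.4,255.1),.043),('tail',(196.2,280.0),.049)):
    print(n,world(S,[p],z)[0,:2]*1e3)
print('pred tip',e[0]-.02*89.5,e[1]+89.5,'tail',e[0]+1,e[1]-52.5)
E
```

```text
tip [ 465.0221539  -160.14410717]
tail [ 462.41590723 -299.25954036]
pred tip 463.0328511884276 -157.37589214144174 tail 465.82285118842765 -299.37589214144174
```

Request:
move_arm(plan=[1,-5.4,0,0,0,0,12,0,0,0,0,0,0,12,0,0,-5,0,0,0,12,0,0,-3,0,0,0,12,0,0,-3,0,0,0,12,0,0,0,0,0,0,12,0,0,0,0,0,0,12])

```text
time: 23.9
eef_pos: [0.4647, -0.2527, 0.0145]
tcp_rot: [0.698, 0.716, -0.0, -0.0]
contact_force: [0.4, -0.7, -0.8]
opening: 0.237
finger_force: 61.1
```

```bash
python3 st.py
```

```text
t 23.9 pos [ 464.7 -252.7   14.5] cyaw 1.41 z [-4.e-04  3.e-04 -1.e+00] op 20.3 ff 61.1 F [ 0.4 -0.7 -0.8] q6 -41
```

Request:
move_arm(plan=[0,0,-2,0,0,0,12,0,0,-2,0,0,0,12,0,0,0,0,0,0,12])

```text
time: 24.2
eef_pos: [0.4647, -0.2527, 0.0104]
tcp_rot: [0.698, 0.716, -0.0, -0.0]
contact_force: [0.1, 0.8, -1.3]
opening: 0.24
finger_force: 61.1
```

Request:
move_arm(plan=[0,0,-2,0,0,0,12,0,0,-2,0,0,0,12,0,0,0,0,0,0,12])

```text
time: 24.5
eef_pos: [0.4658, -0.2533, 0.0081]
tcp_rot: [0.698, 0.716, 0.0, 0.001]
contact_force: [-0.8, 2.0, 6.1]
opening: 0.238
finger_force: 62.1
```

Request:
move_arm(plan=[0,0,-2,0,0,0,12,0,0,-2,0,0,0,12,0,0,-2,0,0,0,12,0,0,0,0,0,0,12])

```text
time: 24.9
eef_pos: [0.4659, -0.2539, 0.0025]
tcp_rot: [0.698, 0.716, -0.0, 0.001]
contact_force: [-1.2, 1.3, 6.8]
opening: 0.237
finger_force: 62.1
```

Request:
move_arm(plan=[0,0,-1.5,0,0,0,12,0,0,-1.5,0,0,0,12,0,0,0,0,0,0,12])

```text
time: 25.2
eef_pos: [0.4661, -0.254, 0.0016]
tcp_rot: [0.698, 0.716, -0.0, 0.0]
contact_force: [-6.0, 3.5, 19.8]
opening: 0.243
finger_force: 63.7
```

```bash
python3 st.py
```

```text
t 25.2 pos [ 466.1 -254.     1.6] cyaw 1.44 z [ 1.e-04 -9.e-04 -1.e+00] op 20.7 ff 63.7 F [-6.   3.5 19.8] q6 -41
```

Request:
move_arm(plan=[0,0,2.5,0,0,0,12,0,0,0,0,0,0,40,0,0,0,0,0,0,40,0,0,0,0,0,0,40,0,0,30,0,0,0,40,0,0,0,0,0,0,0,0,0,0,0,0,0,0,0,0,0,0,0,0,0,0,0,0,0,0,0,0,0,0,-10,0,0,0,0,0,0,-6,0,0,0,0,0,0,0,0,0,0,0])

```text
time: 26.4
eef_pos: [0.4647, -0.2528, 0.0152]
tcp_rot: [0.698, 0.716, -0.0, -0.001]
contact_force: [-4.4, 2.6, 12.4]
opening: 0.004
finger_force: 6.3
```

```bash
cat > df.py <<'E'
from h import *
import st; st.st()
R_={'chisel':(.645,.16),'shears':(.486,.158),'cutter':(.631,.002),'pliers':(.484,-.017)}
for n in('top','scene'):
    c=grab(n); a=cv2.imread(f'pics/{n}0.png')[:,:,::-1].astype(int); d=abs(c['color'].astype(int)-a).max(2)
    for k,(x,y) in R_.items():
        u,v=pix(c,[[x,y,.02]])[0].astype(int); w=d[v-25:v+26,u-25:u+26]; print(n,k,(w>40).sum(),end='; ')
    print()
E
python3 df.py
```

```text
t 26.4 pos [ 464.7 -252.8   15.2] cyaw 1.43 z [-0.0025  0.0016 -1.    ] op 0.3 ff 6.3 F [-4.4  2.6 12.4] q6 -41
top chisel 719; top shears 0; top cutter 0; top pliers 0; 
scene chisel 1107; scene shears 62; scene cutter 0; scene pliers 0;
```

Request:
move_arm(plan=[0,0,45,0,0,0,45,0,0,45,0,0,0,45,2,37.5,0,0,0,-7.8,45,2,37.5,0,0,0,-7.8,45,2,37.5,0,0,0,-7.8,45,2,37.5,0,0,0,-7.8,45,2,37.5,0,0,0,-7.8,45,2,37.5,0,0,0,-7.8,45,2,37.5,0,0,0,-7.8,45,2,37.5,0,0,0,-7.8,45,2,37.5,0,0,0,-7.8,45,2,37.5,0,0,0,-7.8,45])

```text
time: 27.7
eef_pos: [0.4842, 0.1237, 0.1031]
tcp_rot: [0.993, 0.114, -0.001, -0.0]
contact_force: [1.6, 0.4, 0.6]
opening: 0.526
finger_force: 0.0
```

Request:
move_arm(plan=[0,36,0,0,0,-7.8,45,0,0,0,0,0,0,45,0,0,0,0,0,0,45])

```text
time: 28.0
eef_pos: [0.4842, 0.1586, 0.1031]
tcp_rot: [0.999, 0.051, -0.001, 0.0]
contact_force: [-0.4, -0.2, 0.3]
opening: 0.526
finger_force: 0.0
```

```bash
python3 st.py; python3 - <<'E'
from h import *
for n in('top','scene'):
    c=grab(n); h=cv2.cvtColor(c['color'],cv2.COLOR_RGB2HSV).astype(int)
    m=((h[...,0]<15)&(h[...,1]>110)&(h[...,2]>40)).astype(np.uint8)
    y=((h[...,0]>=15)&(h[...,0]<28)&(h[...,1]>110)&(h[...,2]>60)).astype(np.uint8)
    for nm,mm in(('brown',m),('brass',y)):
        k,l,s,ce=cv2.connectedComponentsWithStats(mm)
        for i in range(1,k):
            if s[i,4]<8: continue
            w=world(c,[ce[i]],.025)[0]
            if .35<w[0]<.85 and -.2<w[1]<.35:
                pts=np.argwhere(l==i)[:,::-1].astype(float); W=world(c,pts,.025)[:,:2]; cov=np.cov(W.T); e,v=np.linalg.eigh(cov)
                print(n,nm,s[i,4],ce[i].round(1),(w[:2]*1e3).round(1),'ang',round(np.degrees(np.arctan2(v[1,1],v[0,1])),1),'sd',np.round(np.sqrt(e)*1e3,1))
E
```

```text
t 28.0 pos [484.2 158.6 103.1] cyaw -84.21 z [-1.9e-03 -6.0e-04 -1.0e+00] op 44.9 ff 0.0 F [-0.4 -0.2  0.3] q6 91
top brown 591 [319.5 147.4] [797.2 -34.1] ang -176.1 sd [14.8 25.9]
top brown 56 [238.1 205. ] [632.9 180.9] ang -164.0 sd [4.4 7.9]
top brown 22 [250.4 222.2] [586.  145.9] ang -160.5 sd [2.4 5.4]
top brass 14 [236.5 198.5] [650.8 185.9] ang 139.9 sd [2.6 3.3]
top brass 91 [272.6 236. ] [549.2  85.8] ang -156.1 sd [6.4 8.3]
top brass 11 [315.2 245.8] [524.1 -26.4] ang -146.6 sd [2.5 2.6]
top brass 76 [249.4 280.6] [430.5 142.8] ang 130.9 sd [ 8.7 13.3]
scene brown 323 [425.1 245.3] [604.2 170.1] ang -149.3 sd [10.9 22.4]
scene brown 1604 [400.6 354.3] [783.7 -25.4] ang 125.2 sd [15.6 30.6]
scene brass 381 [383.  208.1] [468.9 151.2] ang -170.5 sd [13.7 26. ]
scene brass 146 [380.  240.6] [545.1  90.6] ang 144.2 sd [8.4 8.5]
scene brass 15 [381.3 252.9] [574.3  74.2] ang 85.5 sd [1.7 5.5]
scene brass 29 [329.6 254.7] [523.9 -25.9] ang 142.2 sd [3.4 4. ]
scene brass 49 [444.2 261.1] [657.8 179.9] ang 109.1 sd [3.7 6.7]
```

Request:
move_arm(plan=[1,0,-40,0,0,0,45,0,0,-40,0,0,0,45,0,0,-20,0,0,0,45,0,0,-10,0,0,0,45,0,0,0,0,0,0,45,0,0,0,0,0,0,12,0,0,0,0,0,0,12,0,0,0,0,0,0,12,0,0,0,0,0,0,12,0,0,0,0,0,0,12], newtons=60)

```text
time: 29.1
eef_pos: [0.4877, 0.1583, -0.0038]
tcp_rot: [0.999, 0.049, 0.002, 0.0]
contact_force: [-1.3, -0.3, 6.2]
opening: 0.235
finger_force: 61.6
```

```bash
python3 st.py
```

```text
t 29.1 pos [487.7 158.3  -3.8] cyaw -84.37 z [ 0.0037  0.     -1.    ] op 20.1 ff 61.6 F [-1.3 -0.3  6.2] q6 91
```

Request:
move_arm(plan=[0,0,30,0,0,0,12,0,0,50,0,0,0,12,0,0,20,0,0,0,12,-7.5,-40,0,0,0,8.5,12,-7.5,-40,0,0,0,8.5,12,-7.5,-40,0,0,0,8.5,12,-7.5,-40,0,0,0,8.5,12,-7.5,-40,0,0,0,8.5,12,-7.5,-40,0,0,0,8.5,12,-7.5,-40,0,0,0,8.5,12,-7.5,-40,0,0,0,8.5,12,-7.5,-40,0,0,0,8.5,12])

```text
time: 30.3
eef_pos: [0.423, -0.1788, 0.0939]
tcp_rot: [0.781, 0.624, -0.0, -0.0]
contact_force: [-0.1, 0.1, -3.1]
opening: 0.237
finger_force: 60.6
```

Request:
move_arm(plan=[-7,-40,0,0,0,8.5,12,0,0,0,0,0,0,12,0,0,0,0,0,0,12])

```text
time: 30.6
eef_pos: [0.4166, -0.2167, 0.0938]
tcp_rot: [0.737, 0.675, 0.0, -0.001]
contact_force: [0.4, 0.2, -1.7]
opening: 0.235
finger_force: 60.5
```

```bash
python3 st.py
```

```text
t 30.6 pos [ 416.6 -216.7   93.8] cyaw -5.03 z [-8.e-04  1.e-03 -1.e+00] op 20.0 ff 60.5 F [ 0.4  0.2 -1.7] q6 -35
```

Request:
move_arm(plan=[-1.5,-15,-30,0,0,3.2,12,-1.5,-14,-30,0,0,3.2,12,0,0,-7,0,0,0,12,0,0,0,0,0,0,12,0,0,0,0,0,0,12])

```text
time: 31.1
eef_pos: [0.4149, -0.2447, 0.028]
tcp_rot: [0.697, 0.717, 0.0, 0.0]
contact_force: [0.3, -0.4, -1.6]
opening: 0.237
finger_force: 60.5
```

```bash
cat > hold.py <<'E'
# extents, in case axes, of the colour mask of the held tool: hold.py hlo hhi smin vmin z(mm)
from h import *
import sys, st; st.st()
a=list(map(float,sys.argv[1:])); e=ctrl.get_state()['eef_pos']
for n in('scene','top'):
    c=grab(n); h=cv2.cvtColor(c['color'],cv2.COLOR_RGB2HSV).astype(float)
    u,v=pix(c,[e+[0,0,.03]])[0]; vv,uu=np.mgrid[0:480,0:640]
    m=(h[...,0]>=a[0])&(h[...,0]<=a[1])&(h[...,1]>=a[2])&(h[...,2]>=a[3])&(np.hypot(uu-u,vv-v)<55)
    k,l,s,ce=cv2.connectedComponentsWithStats(m.astype(np.uint8))
    for i in range(1,k):
        if s[i,4]<10: continue
        W=world(c,np.argwhere(l==i)[:,::-1].astype(float),a[4]/1e3)[:,:2]*1e3-e[:2]*1e3
        th=np.radians(1.3); W=W@np.array([[np.cos(th),-np.sin(th)],[np.sin(th),np.cos(th)]])
        print(n,s[i,4],'rel eef x',W[:,0].min().round(1),W[:,0].max().round(1),'y',W[:,1].min().round(1),W[:,1].max().round(1))
E
python3 hold.py 13 28 110 50 44
```

```text
t 31.1 pos [ 414.9 -244.7   28. ] cyaw 1.57 z [ 6.e-04 -3.e-04 -1.e+00] op 20.3 ff 60.5 F [ 0.3 -0.4 -1.6] q6 -44
scene 24 rel eef x -96.3 -82.0 y 61.8 73.2
scene 537 rel eef x -28.4 32.6 y -73.1 26.3
```

Request:
move_arm(plan=[-1.3,0,-6,0,0,0,12,0,0,-5,0,0,0,12,0,0,-3,0,0,0,12,0,0,-2,0,0,0,12,0,0,0,0,0,0,12])

```text
time: 31.7
eef_pos: [0.4135, -0.2456, 0.0114]
tcp_rot: [0.698, 0.716, 0.0, 0.0]
contact_force: [1.9, 1.3, -1.5]
opening: 0.234
finger_force: 60.6
```

Request:
move_arm(plan=[0,0,-2,0,0,0,12,0,0,0,0,0,0,12])

```text
time: 31.9
eef_pos: [0.4137, -0.2457, 0.0105]
tcp_rot: [0.698, 0.716, 0.0, 0.0]
contact_force: [-0.7, 3.4, 6.2]
opening: 0.234
finger_force: 61.6
```

```bash
python3 st.py
```

```text
t 31.9 pos [ 413.7 -245.7   10.5] cyaw 1.53 z [ 7.e-04  3.e-04 -1.e+00] op 20.0 ff 61.6 F [-0.7  3.4  6.2] q6 -44
```

Request:
move_arm(plan=[0,0.8,-2,0,0,0,12,0,0,-2,0,0,0,12,0,0,-2,0,0,0,12,0,0,-1.5,0,0,0,12,0,0,-1,0,0,0,12,0,0,0,0,0,0,12])

```text
time: 32.5
eef_pos: [0.4138, -0.2457, 0.0041]
tcp_rot: [0.697, 0.717, -0.0, -0.0]
contact_force: [-6.1, 4.9, 19.5]
opening: 0.237
finger_force: 63.2
```

```bash
python3 st.py
```

```text
t 32.5 pos [ 413.8 -245.7    4.1] cyaw 1.57 z [-6.e-04 -3.e-04 -1.e+00] op 20.3 ff 63.2 F [-6.1  4.9 19.5] q6 -44
```

Request:
move_arm(plan=[0,0,2.5,0,0,0,12,0,0,0,0,0,0,36,0,0,0,0,0,0,36,0,0,0,0,0,0,36,0,0,30,0,0,0,36,0,0,0,0,0,0,0,0,0,0,0,0,0,0,0,0,0,0,0,0,0,0,0,0,0,0,0,0,0,0,-12,0,0,0,0,0,0,-8,0,0,0,0,0,0,0,0,0,0,0])

```text
time: 33.7
eef_pos: [0.4129, -0.2445, 0.0151]
tcp_rot: [0.697, 0.717, -0.0, -0.002]
contact_force: [-6.7, 6.8, 21.7]
opening: -0.001
finger_force: 10.8
```

```bash
python3 df.py
```

```text
t 33.7 pos [ 412.9 -244.5   15.1] cyaw 1.58 z [-0.0035  0.003  -1.    ] op -0.1 ff 10.8 F [-6.7  6.8 21.7] q6 -44
top chisel 698; top shears 754; top cutter 0; top pliers 0; 
scene chisel 1125; scene shears 1034; scene cutter 0; scene pliers 0;
```

Request:
move_arm(plan=[0,0,45,0,0,0,45,6,0,45,0,0,-8,45,6,21,0,0,0,-8,45,6,21,0,0,0,-8,45,6,21,0,0,0,-8,45,6,21,0,0,0,-8,45,6,21,0,0,0,-8,45,6,21,0,0,0,-8,45,6,21,0,0,0,-8,45,6,21,0,0,0,-8,45,6,21,0,0,0,-8,45,6,21,0,0,0,-8,45])

```text
time: 35.0
eef_pos: [0.4784, -0.0336, 0.1018]
tcp_rot: [1.0, 0.028, -0.001, -0.0]
contact_force: [-0.3, -0.5, -0.1]
opening: 0.527
finger_force: 0.0
```

Request:
move_arm(plan=[6,17,0,0,0,-8,45,0,0,0,0,0,-8,45,0,0,0,0,0,0,45,0,0,0,0,0,0,45])

```text
time: 35.4
eef_pos: [0.4844, -0.0176, 0.1022]
tcp_rot: [0.994, -0.107, -0.001, -0.0]
contact_force: [0.4, 0.2, -0.8]
opening: 0.53
finger_force: 0.0
```

```bash
python3 st.py
```

```text
t 35.4 pos [484.4 -17.6 102.2] cyaw -102.28 z [-1.8e-03  3.0e-04 -1.0e+00] op 45.3 ff 0.0 F [ 0.4  0.2 -0.8] q6 88
```

Request:
move_arm(plan=[1,0.5,-40,0,0,-1.2,45,0,0,-40,0,0,0,45,0,0,-19,0,0,0,45,0,0,-8,0,0,0,45,0,0,0,0,0,0,45,0,0,0,0,0,0,12,0,0,0,0,0,0,12,0,0,0,0,0,0,12,0,0,0,0,0,0,12,0,0,0,0,0,0,12], newtons=60)

```text
time: 36.4
eef_pos: [0.4876, -0.0176, -0.0019]
tcp_rot: [0.993, -0.119, 0.002, 0.0]
contact_force: [-0.6, -0.7, 6.7]
opening: 0.256
finger_force: 60.9
```

```bash
python3 st.py
```

```text
t 36.4 pos [487.6 -17.6  -1.9] cyaw -103.63 z [ 0.0034 -0.001  -1.    ] op 21.8 ff 60.9 F [-0.6 -0.7  6.7] q6 90
```

Request:
move_arm(plan=[0,0,30,0,0,0,12,0,0,40,0,0,0,12,3,-20,0,0,0,8.3,12,3,-20,0,0,0,8.3,12,3,-20,0,0,0,8.3,12,3,-20,0,0,0,8.3,12,3,-20,0,0,0,8.3,12,3,-20,0,0,0,8.3,12,3,-20,0,0,0,8.3,12,3,-20,0,0,0,8.3,12,3,-20,0,0,0,8.3,12,3,-20,0,0,0,8.3,12])

```text
time: 37.6
eef_pos: [0.5153, -0.2175, 0.0656]
tcp_rot: [0.821, 0.571, -0.0, -0.001]
contact_force: [0.3, 0.3, -2.2]
opening: 0.259
finger_force: 59.9
```

Request:
move_arm(plan=[0,-12,0,0,0,8.3,12,0,0,0,0,0,8.3,12,0,0,0,0,0,5.3,12,0,0,-15,0,0,0,12,0,0,-20,0,0,0,12,0,0,0,0,0,0,12,0,0,0,0,0,0,12])

```text
time: 38.3
eef_pos: [0.515, -0.2284, 0.0299]
tcp_rot: [0.7, 0.714, -0.0, -0.001]
contact_force: [-0.2, -0.4, -2.1]
opening: 0.259
finger_force: 59.8
```

```bash
python3 hold.py 13 28 100 50 58; python3 - <<'E'
from h import *
T=grab('top');c=grab('scene'); e=ctrl.get_state()['eef_pos']; u,v=pix(c,[e+[0,0,.02]])[0].astype(int); print(u,v)
cv2.imwrite('pics/q.png',np.clip(cv2.resize(c['color'][v-60:v+60,u-60:u+60],(600,600),interpolation=2)[:,:,::-1]*1.8,0,255).astype(np.uint8))
E
```

```text
t 38.3 pos [ 515.  -228.4   29.9] cyaw 1.2 z [-0.0024  0.0016 -1.    ] op 22.1 ff 59.8 F [-0.2 -0.4 -2.1] q6 -35
scene 492 rel eef x -102.0 -45.6 y -88.3 -13.3
scene 42 rel eef x -7.1 8.7 y 30.2 43.9
top 356 rel eef x -132.6 -79.2 y -79.1 6.1
239 284
```

View pics/q.png

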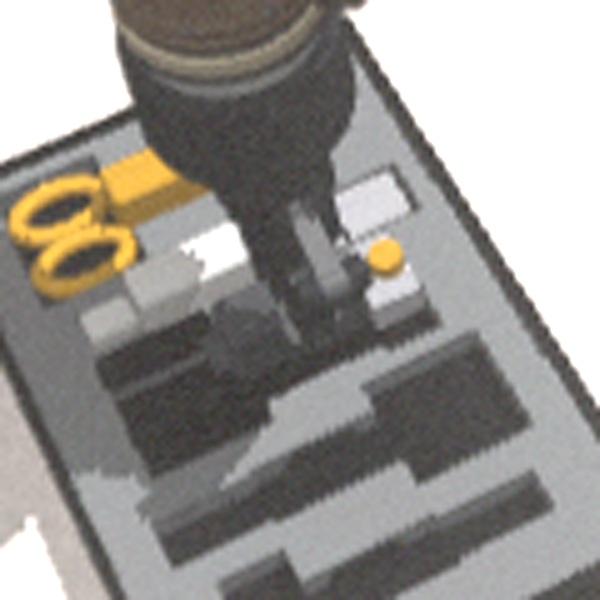

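```bash
python3 - <<'E'
from h import *
c=grab('scene'); e=ctrl.get_state()['eef_pos']*1e3
for p in((425,290),(428,292),(430,294)):
    print((world(c,[(p[0]/5+178.6,p[1]/5+223.6)],.050)[0]*1e3-e)[:2].round(1))
E
```

```text
[15.4 46. ]
[16.8 46.6]
[18.  46.9]
```

Request:
move_arm(plan=[2.3,0,-6,0,0,0,12,0,0,-4,0,0,0,12,0,0,-3,0,0,0,12,0,0,-2,0,0,0,12,0,0,0,0,0,0,12])

```text
time: 39.05
eef_pos: [0.5185, -0.2289, 0.0182]
tcp_rot: [0.7, 0.715, 0.0, -0.001]
contact_force: [-4.6, 4.3, 10.5]
opening: 0.261
finger_force: 61.4
```

Request:
move_arm(plan=[0,0,-2,0,0,0,12,0,0,0,0,0,0,12])

```text
time: 39.25
eef_pos: [0.5187, -0.2289, 0.0179]
tcp_rot: [0.7, 0.715, 0.0, -0.001]
contact_force: [-7.9, 6.9, 18.3]
opening: 0.26
finger_force: 62.3
```

```bash
python3 st.py
```

```text
t 39.25 pos [ 518.7 -228.9   17.9] cyaw 1.22 z [-0.0017  0.0018 -1.    ] op 22.2 ff 62.3 F [-7.9  6.9 18.3] q6 -35
```

```bash
python3 -c "
from h import *
print(ctrl.get_state()['wrist_torque'])"
```

```text
[ 0.86130602  1.26883798 -0.19500669]
```

Request:
move_arm(plan=[-1.2,0,2,0,0,0,12,0,0.7,0,0,0,0,12,0,0.7,0,0,0,0,12,0,0.6,0,0,0,0,12,0,0,0,0,0,0,12])

```text
time: 39.75
eef_pos: [0.5185, -0.229, 0.0184]
tcp_rot: [0.699, 0.715, -0.0, 0.002]
contact_force: [-2.5, -1.2, 7.0]
opening: 0.258
finger_force: 60.9
```

```bash
python3 st.py
```

```text
t 39.75 pos [ 518.5 -229.    18.4] cyaw 1.25 z [ 0.0028 -0.0037 -1.    ] op 22.1 ff 60.9 F [-2.5 -1.2  7. ] q6 -35
```

Request:
move_arm(plan=[0,0,4,0,0,0,12,0,0,0,0,0,0,12,0,0,0,0,0,0,12])

```text
time: 40.05
eef_pos: [0.5165, -0.2267, 0.0195]
tcp_rot: [0.699, 0.715, -0.0, -0.001]
contact_force: [0.6, -0.4, -2.2]
opening: 0.258
finger_force: 59.9
```

```bash
python3 st.py
```

```text
t 40.05 pos [ 516.5 -226.7   19.5] cyaw 1.26 z [-1.2e-03  8.0e-04 -1.0e+00] op 22.1 ff 59.9 F [ 0.6 -0.4 -2.2] q6 -35
```

Now free at y −226.7; try down here with x +1.

Request:
move_arm(plan=[1,0,-1,0,0,0,12,0,0,-2,0,0,0,12,0,0,-1,0,0,0,12,0,0,0,0,0,0,12])

```text
time: 40.45
eef_pos: [0.5177, -0.2269, 0.0158]
tcp_rot: [0.699, 0.715, -0.0, -0.0]
contact_force: [0.3, -0.3, -0.7]
opening: 0.257
finger_force: 59.9
```

```bash
python3 st.py; python3 -c "
from h import *
print(ctrl.get_state()['wrist_torque'])"
```

```text
t 40.45 pos [ 517.7 -226.9   15.8] cyaw 1.26 z [-8.e-04  5.e-04 -1.e+00] op 21.9 ff 59.9 F [ 0.3 -0.3 -0.7] q6 -35
[ 0.00055816 -0.0168416  -0.00749229]
```

It is inside the cutout (15.8 < 18 without force). Press home (target ≈6).

Request:
move_arm(plan=[0,0,-2,0,0,0,12,0,0,-2,0,0,0,12,0,0,-2,0,0,0,12,0,0,-2,0,0,0,12,0,0,-2,0,0,0,12,0,0,-1.5,0,0,0,12,0,0,-1,0,0,0,12,0,0,0,0,0,0,12])

```text
time: 41.25
eef_pos: [0.5177, -0.2278, 0.0061]
tcp_rot: [0.699, 0.715, -0.001, -0.001]
contact_force: [-7.0, 1.2, 10.8]
opening: 0.26
finger_force: 61.4
```

```bash
python3 st.py
```

```text
t 41.25 pos [ 517.7 -227.8    6.1] cyaw 1.33 z [-2.3e-03 -5.0e-04 -1.0e+00] op 22.2 ff 61.4 F [-7.   1.2 10.8] q6 -35
```

Request:
move_arm(plan=[0,0,2.5,0,0,0,12,0,0,0,0,0,0,36,0,0,0,0,0,0,36,0,0,0,0,0,0,36,0,0,30,0,0,0,36,0,0,0,0,0,0,0,0,0,0,0,0,0,0,0,0,0,0,0,0,0,0,0,0,0,0,0,0,0,0,-13,0,0,0,0,0,0,-9,0,0,0,0,0,0,0,0,0,0,0])

```text
time: 42.45
eef_pos: [0.518, -0.2271, 0.0152]
tcp_rot: [0.699, 0.715, -0.0, -0.001]
contact_force: [-5.0, 2.1, 12.1]
opening: 0.002
finger_force: 6.0
```

```bash
python3 df.py; python3 - <<'E'
from h import *
for n in('top','scene'):
    c=grab(n); h=cv2.cvtColor(c['color'],cv2.COLOR_RGB2HSV).astype(int)
    wood=(h[...,0]<16)&(h[...,1]>85)&(h[...,2]>25)
    br=(h[...,0]>=16)&(h[...,0]<28)&(h[...,1]>100)&(h[...,2]>60)
    for nm,mm,z in(('wood',wood,.025),('brass',br,.015)):
        k,l,s,ce=cv2.connectedComponentsWithStats(mm.astype(np.uint8))
        for i in range(1,k):
            if s[i,4]<8: continue
            w=world(c,[ce[i]],z)[0]
            if .5<w[0]<.75 and .05<w[1]<.3:
                pts=np.argwhere(l==i)[:,::-1].astype(float); W=(world(c,pts,z)[:,:2]*1e3).astype(np.float32)
                print(n,nm,s[i,4],ce[i].round(1),(w[:2]*1e3).round(1),cv2.minAreaRect(W))
E
```

```text
t 42.45 pos [ 518.  -227.1   15.2] cyaw 1.26 z [-0.0024  0.0014 -1.    ] op 0.2 ff 6.0 F [-5.   2.1 12.1] q6 -35
top chisel 719; top shears 788; top cutter 0; top pliers 835; 
scene chisel 1119; scene shears 1031; scene cutter 0; scene pliers 938; 
top wood 280 [241.7 217.1] [599.7 169.8] ((609.1064453125, 166.43423461914062), (82.64652252197266, 45.781490325927734), 4.859885215759277)
top brass 12 [236.5 198. ] [655.1 187.7] ((655.0797729492188, 187.6659393310547), (5.597554683685303, 8.378876686096191), 0.3437454402446747)
top brass 118 [272.7 236. ] [551.3  86.7] ((551.4044799804688, 87.07157897949219), (32.72569274902344, 28.129989624023438), 45.50101852416992)
scene wood 415 [425.8 246.8] [608.3 168.9] ((616.7174682617188, 167.3406524658203), (78.32064056396484, 54.64687728881836), 17.923139572143555)
scene wood 37 [377.2 249.6] [562.5  71.5] ((562.4901123046875, 73.61674499511719), (17.072845458984375, 27.45050048828125), 27.566905975341797)
scene wood 19 [383.4 249.7] [569.3  83.1] ((568.4080200195312, 82.80330657958984), (8.659708023071289, 14.182621955871582), 55.3635139465332)
scene brass 137 [380.  240.5] [539.2  96.3] ((539.8709716796875, 95.7519760131836), (31.259891510009766, 34.08589172363281), 56.29181671142578)
scene brass 15 [379.2 253.3] [567.4  74.9] ((567.327880859375, 74.64772033691406), (21.623157501220703, 5.239406108856201), 70.69474792480469)
scene brass 54 [444.1 261.4] [654.2 185.6] ((653.9844360351562, 184.562255859375), (13.169965744018555, 24.891002655029297), 19.78028678894043)
```

Request:
move_arm(plan=[0,0,45,0,0,0,45,0,0,45,0,0,0,45,11.5,23,0,0,0,-8.2,45,11.5,23,0,0,0,-8.2,45,11.5,23,0,0,0,-8.2,45,11.5,23,0,0,0,-8.2,45,11.5,23,0,0,0,-8.2,45,11.5,23,0,0,0,-8.2,45,11.5,23,0,0,0,-8.2,45,11.5,23,0,0,0,-8.2,45,11.5,23,0,0,0,-8.2,45,11.5,23,0,0,0,-8.2,45])

```text
time: 43.85
eef_pos: [0.6326, 0.0039, 0.1022]
tcp_rot: [0.997, 0.078, -0.001, -0.0]
contact_force: [-0.3, -0.8, -0.2]
opening: 0.524
finger_force: 0.0
```

Request:
move_arm(plan=[0,0,0,0,0,0,45,0,0,0,0,0,0,45,0,0,0,0,0,0,45])

```text
time: 44.15
eef_pos: [0.6323, 0.0022, 0.1032]
tcp_rot: [0.997, 0.081, -0.001, -0.0]
contact_force: [-0.2, -0.8, 0.1]
opening: 0.527
finger_force: 0.0
```

```bash
python3 st.py
```

```text
t 44.15 pos [632.3   2.2 103.2] cyaw -80.7 z [-0.0018 -0.     -1.    ] op 45.0 ff 0.0 F [-0.2 -0.8  0.1] q6 72
```

Request:
move_arm(plan=[-1,0,-40,0,0,0,45,0,0,-40,0,0,0,45,0,0,-19,0,0,0,45,0,0,-9,0,0,0,45,0,0,0,0,0,0,45,0,0,0,0,0,0,12,0,0,0,0,0,0,12,0,0,0,0,0,0,12,0,0,0,0,0,0,12,0,0,0,0,0,0,12], newtons=60)

```text
time: 45.15
eef_pos: [0.6338, 0.0024, -0.0014]
tcp_rot: [0.997, 0.081, 0.002, 0.001]
contact_force: [-0.5, -0.9, 5.5]
opening: 0.231
finger_force: 61.5
```

```bash
python3 st.py
```

```text
t 45.15 pos [633.8   2.4  -1.4] cyaw -80.73 z [ 0.0037 -0.001  -1.    ] op 19.7 ff 61.5 F [-0.5 -0.9  5.5] q6 72
```

Request:
move_arm(plan=[0,0,30,0,0,0,12,0,0,40,0,0,0,12,-6.4,-24.4,0,0,0,8.2,12,-6.4,-24.4,0,0,0,8.2,12,-6.4,-24.4,0,0,0,8.2,12,-6.4,-24.4,0,0,0,8.2,12,-6.4,-24.4,0,0,0,8.2,12,-6.4,-24.4,0,0,0,8.2,12,-6.4,-24.4,0,0,0,8.2,12,-6.4,-24.4,0,0,0,8.2,12,-6.4,-24.4,0,0,0,8.2,12,-6.4,-24.4,0,0,0,8.2,12])

```text
time: 46.35
eef_pos: [0.5673, -0.2417, 0.0657]
tcp_rot: [0.697, 0.717, -0.0, -0.001]
contact_force: [-0.5, 0.9, -1.7]
opening: 0.234
finger_force: 60.7
```

Request:
move_arm(plan=[0,0,-15,0,0,0,12,0,0,-20,0,0,0,12,0,0,0,0,0,0,12,0,0,0,0,0,0,12])

```text
time: 46.75
eef_pos: [0.5673, -0.2399, 0.0301]
tcp_rot: [0.699, 0.715, -0.0, -0.001]
contact_force: [0.2, 0.2, -1.1]
opening: 0.236
finger_force: 60.6
```

```bash
python3 st.py; python3 - <<'E'
from h import *
c=grab('scene'); e=ctrl.get_state()['eef_pos']
z=e[2]+.0014+.014; u,v=pix(c,[[e[0]-.001,e[1]+.049,z]])[0]; print('pred head px',u,v)
g=cv2.cvtColor(c['color'],cv2.COLOR_RGB2GRAY)[int(v)-20:int(v)+21,int(u)-20:int(u)+21]
for r in g[::2]: print(' '.join('%3d'%k for k in r))
E
```

```text
t 46.75 pos [ 567.3 -239.9   30.1] cyaw 1.24 z [-0.0022  0.0017 -1.    ] op 20.1 ff 60.6 F [ 0.2  0.2 -1.1] q6 -34
pred head px 267.81462064734643 297.58115480066823
 38  40  41  41  42  42  69  96  93 104 102 106  67  62  90 100  98  96  98  97  98  95  96  97  96  97  98  99  95  82  46  51  47  88 145 158 159 159 158 159 160
 40  43  40  41  47  96 101 122 122 119 115 114 116  95  68  91  96  97  96  98  97  95  95  97  97  96  99  97  99  98  83  63  46  47  49 150 166 168 165 163 163
 41  37  41  43  44 114 123 113 114 113 115 116 117 115  87  56  71  96  98  94  95  94  97  96  97  97  98  98 100  98  97  97  59  50  48  52  88 163 162 163 159
 41  39  39  43  40  67  81  83  86 108 112 111 106  99  77  92  57  70  98  94  98  96  98  98  94  95  97  97  96  97  99  96  96  58  51  50  44  88 149 163 165
 40  41  37  40  43  78  82  95  76  70  66  69  77  79 116 121 127  59  72  91  94  96  97  98  98  96  95  97  98  97  97  97  96  97  80  49  51  45  47 144 163
 37  43  43  43  40  59  73 125 100 124 122 123 122 123 123 125 122 121  84  85 113 115 111 110 110 105 101  98  9
[... 1809 characters left out ...]
  45  47  42  44  42  43  52  69  85  95  98
 39  36  39  36  38  53  57  57  54  53  47  36  35  39  39  40  46  42  55  62  61  67  56  54  47  45  48  44  45  47  43  47  54  55  82  85  98  98  97  99  98
 35  40  47  51  50  52  42  38  38  40  37  41  39  38  38  43  40  42  45  40  39  41  41  42  40  44  42  47  52  55  76  79  99  97  99  99  95  98 101  97  98
 53  50  42  39  35  40  34  41  35  39  42  49  44  37  41  39  35  41  43  41  43  41  39  40  52  51  77  78  96  95  96  95  96  97  98  97  96  99  98  99  99
 37  36  33  39  35  36  38  46  44  75  77  95  97  77  38  39  41  38  34  40  40  52  77  76  94  96  94  97  97  95  95  97 100  97  97  99  96  94  92  97  96
```

Request:
move_arm(plan=[2.5,-2.6,-5,0,0,0,12,0,0,0,0,0,0,12,0,0,-4,0,0,0,12,0,0,-3,0,0,0,12,0,0,-2,0,0,0,12,0,0,0,0,0,0,12])

```text
time: 47.4
eef_pos: [0.5702, -0.2436, 0.0167]
tcp_rot: [0.699, 0.715, -0.0, -0.001]
contact_force: [0.4, -0.2, -0.5]
opening: 0.235
finger_force: 60.6
```

```bash
python3 st.py
```

```text
t 47.4 pos [ 570.2 -243.6   16.7] cyaw 1.25 z [-9.e-04  5.e-04 -1.e+00] op 20.0 ff 60.6 F [ 0.4 -0.2 -0.5] q6 -34
```

Request:
move_arm(plan=[0,0,-2,0,0,0,12,0,0,-2,0,0,0,12,0,0,-2,0,0,0,12,0,0,-2,0,0,0,12,0,0,-2,0,0,0,12,0,0,-1.5,0,0,0,12,0,0,-1,0,0,0,12,0,0,0,0,0,0,12])

```text
time: 48.2
eef_pos: [0.5716, -0.2444, 0.0134]
tcp_rot: [0.699, 0.715, -0.001, -0.001]
contact_force: [-15.0, 7.8, 36.4]
opening: 0.229
finger_force: 64.9
```

```bash
python3 st.py
```

```text
t 48.2 pos [ 571.6 -244.4   13.4] cyaw 1.36 z [-2.1e-03  3.0e-04 -1.0e+00] op 19.6 ff 64.9 F [-15.    7.8  36.4] q6 -34
```

Request:
move_arm(plan=[0,0,5,0,0,0,12,0,0,3,0,0,0,12,0,0,0,0,0,0,12,0,0,0,0,0,0,12])

```text
time: 48.6
eef_pos: [0.5707, -0.2442, 0.0141]
tcp_rot: [0.699, 0.715, -0.0, 0.0]
contact_force: [-4.9, 1.2, 8.3]
opening: 0.23
finger_force: 61.8
```

```bash
python3 st.py; python3 -c "
from h import *
print(ctrl.get_state()['wrist_torque'])"
```

```text
t 48.6 pos [ 570.7 -244.2   14.1] cyaw 1.26 z [-3.e-04 -3.e-04 -1.e+00] op 19.6 ff 61.8 F [-4.9  1.2  8.3] q6 -34
[0.28253961 0.74386217 0.04398891]
```

Request:
move_arm(plan=[0,0,9,0,0,0,12,0,0,8,0,0,0,12,0,0,0,0,0,0,12,0,0,0,0,0,0,12])

```text
time: 49.0
eef_pos: [0.5708, -0.2438, 0.0298]
tcp_rot: [0.699, 0.715, 0.0, 0.0]
contact_force: [0.1, 0.1, -1.4]
opening: 0.233
finger_force: 60.6
```

```bash
python3 st.py; python3 - <<'E'
from h import *
c=grab('scene'); e=ctrl.get_state()['eef_pos']
z=e[2]+.0014+.014; u,v=pix(c,[[e[0]-.001,e[1]+.049,z]])[0]; print('pred head px',u,v)
g=cv2.cvtColor(c['color'],cv2.COLOR_RGB2GRAY)[int(v)-20:int(v)+21,int(u)-20:int(u)+21]
for r in g[::2]: print(' '.join('%3d'%k for k in r))
E
```

```text
t 49.0 pos [ 570.8 -243.8   29.8] cyaw 1.25 z [ 7.e-04 -2.e-04 -1.e+00] op 19.9 ff 60.6 F [ 0.1  0.1 -1.4] q6 -34
pred head px 266.89303631773674 299.64619353648857
 42  39  38  41  40  39  82 103 123 120 120 117 113 117  96  67  90  95  95  96  99  96  98  95  94  99  97  99  96  95 100  79  58  51  51  47 151 163 167 162 164
 40  42  42  44  45 106 120 123 114 117 116 117 114 117 116  88  56  70  97  97  97  96  97 100  96  97  98  97  99 100  99  99  96  60  50  51  46  86 163 163 162
 34  40  39  40  43  74 112  83  81  82 104 112 110 108  98  79  92  57  72  95  96  96  97  94  98  99  98  96  97  96  97  98  98 100  58  50  50  50  90 150 164
 37  40  41  36  40  54  79  82  96  76  70  67  69  75  78 116 121 124  57  72  90  96  97  97  98  96  99  94  96  96  98  97  96  96  99  82  50  48  46  53 146
 38  39  42  43  39  57  63  74 124  96 122 122 122 122 121 124 126 120 115  49  56  92  96  98  95  96  96  98  96  96  97  99  96  98  98  96  79  62  46  49  50
 43  38  42  37  46  53  44  43  81 121 127 126 123 123 120 110 103  84  81  85  81  98 106 105 105 104  95  92  92
[... 1808 characters left out ...]
  48  49  46  57  55  80  86  98 100  96  98
 42  41  37  39  42  53  56  61  59  56  50  43  38  38  38  43  52  58  59  61  60  63  60  60  59  52  43  45  44  50  53  80  81  95  99  98  98  97  97  97  99
 35  38  47  46  55  55  54  45  34  37  39  41  43  44  34  40  42  40  40  44  39  39  40  43  44  49  56  79  81  98  97  92  97  98  98  97  96  95  97  98  98
 46  54  63  44  40  36  36  38  47  48  75  69  68  77  71  43  42  41  39  44  36  40  48  76  77  95  95  96  98  98  95  97 100 100  98  97  98  98  92  90  99
 40  36  35  40  45  46  76  75  95  97  94  93  97  98  95  79  41  41  50  66  77  94  94  97  96  98  98  98  96  98  96  99 100  98  94  89  74  62  63  63  74
```

Request:
move_arm(plan=[-1.5,0.8,-6,0,0,0,12,0,0,-5,0,0,0,12,0,0,-2,0,0,0,12,0,0,0,0,0,0,12,0,0,-1.5,0,0,0,12,0,0,0,0,0,0,12])

```text
time: 49.65
eef_pos: [0.569, -0.243, 0.0151]
tcp_rot: [0.699, 0.715, -0.0, -0.0]
contact_force: [-0.3, -0.4, -1.3]
opening: 0.237
finger_force: 60.6
```

Request:
move_arm(plan=[-0.5,0,-1.5,0,0,0,12,-0.3,0,-1.5,0,0,0,12,0,0,0,0,0,0,12])

```text
time: 49.95
eef_pos: [0.5695, -0.2434, 0.0136]
tcp_rot: [0.699, 0.715, 0.001, 0.001]
contact_force: [0.9, 0.3, 3.3]
opening: 0.237
finger_force: 61.2
```

```bash
python3 st.py
```

```text
t 49.95 pos [ 569.5 -243.4   13.6] cyaw 1.24 z [ 0.0029 -0.0011 -1.    ] op 20.2 ff 61.2 F [0.9 0.3 3.3] q6 -34
```

Request:
move_arm(plan=[-0.3,0.2,-1.5,0,0,0,12,-0.3,0.2,-1.5,0,0,0,12,0,0,0,0,0,0,12])

```text
time: 50.25
eef_pos: [0.5696, -0.2436, 0.0122]
tcp_rot: [0.699, 0.715, 0.001, 0.002]
contact_force: [-0.1, 0.5, 9.4]
opening: 0.227
finger_force: 61.9
```

```bash
python3 st.py
```

```text
t 50.25 pos [ 569.6 -243.6   12.2] cyaw 1.26 z [ 0.0038 -0.0023 -1.    ] op 19.4 ff 61.9 F [-0.1  0.5  9.4] q6 -34
```

Request:
move_arm(plan=[0,0,1,0,0,0,12,0,0,0,0,0,0,36,0,0,0,0,0,0,36,0,0,0,0,0,0,36,0,0,25,0,0,0,36,0,0,0,0,0,0,0,0,0,0,0,0,0,0,0,0,0,0,0,0,0,0,0,0,0,0,0,0,0,0,-10,0,0,0,0,0,0,-4,0,0,0,0,0,0,0,0,0,0,0])

```text
time: 51.45
eef_pos: [0.5673, -0.2424, 0.0204]
tcp_rot: [0.699, 0.715, -0.0, -0.001]
contact_force: [-0.2, -0.4, 0.6]
opening: 0.002
finger_force: 0.3
```

Request:
move_arm(plan=[0,0,-2,0,0,0,0,0,0,-2,0,0,0,0,0,0,0,0,0,0,0])

```text
time: 51.75
eef_pos: [0.5683, -0.243, 0.0188]
tcp_rot: [0.699, 0.715, 0.0, 0.0]
contact_force: [-1.5, 0.9, 6.9]
opening: -0.003
finger_force: 4.0
```

```bash
python3 st.py
```

```text
t 51.75 pos [ 568.3 -243.    18.8] cyaw 1.26 z [ 7.e-04 -6.e-04 -1.e+00] op -0.3 ff 4.0 F [-1.5  0.9  6.9] q6 -34
```

Request:
move_arm(plan=[0,0,-2,0,0,0,0,0,0,-2,0,0,0,0,0,0,-1,0,0,0,0,0,0,0,0,0,0,0])

```text
time: 52.15
eef_pos: [0.5677, -0.2429, 0.0152]
tcp_rot: [0.699, 0.715, -0.001, -0.001]
contact_force: [-6.8, 2.8, 16.5]
opening: 0.003
finger_force: 8.1
```

```bash
python3 st.py
```

```text
t 52.15 pos [ 567.7 -242.9   15.2] cyaw 1.29 z [-1.7e-03  3.0e-04 -1.0e+00] op 0.3 ff 8.1 F [-6.8  2.8 16.5] q6 -34
```

Request:
move_arm(plan=[0,0,45,0,0,0,45,0,0,45,0,0,0,45,5,38,0,0,0,-8,45,5,38,0,0,0,-8,45,5,38,0,0,0,-8,45,5,38,0,0,0,-8,45,5,38,0,0,0,-8,45,5,38,0,0,0,-8,45,5,38,0,0,0,-8,45,5,38,0,0,0,-8,45,5,38,0,0,0,-8,45,5,38,0,0,0,0,45])

```text
time: 53.35
eef_pos: [0.6172, 0.139, 0.1014]
tcp_rot: [0.986, 0.166, -0.0, -0.0]
contact_force: [0.3, 0.7, 0.1]
opening: 0.527
finger_force: 0.0
```

Request:
move_arm(plan=[5,38,0,0,0,0,45,0,0,0,0,0,0,45,0,0,0,0,0,0,45,0,0,0,0,0,0,45])

```text
time: 53.75
eef_pos: [0.6223, 0.1745, 0.1016]
tcp_rot: [0.986, 0.167, -0.001, 0.0]
contact_force: [0.8, 0.3, 0.3]
opening: 0.526
finger_force: 0.0
```

```bash
python3 st.py
```

```text
t 53.75 pos [622.3 174.5 101.6] cyaw -70.78 z [-1.1e-03 -5.0e-04 -1.0e+00] op 44.9 ff 0.0 F [0.8 0.3 0.3] q6 77
```

Request:
move_arm(plan=[-1,1,-40,0,0,0,45,0,0,-40,0,0,0,45,0,0,-20,0,0,0,45,0,0,-10,0,0,0,45,0,0,0,0,0,0,45,0,0,0,0,0,0,12,0,0,0,0,0,0,12,0,0,0,0,0,0,12,0,0,0,0,0,0,12,0,0,0,0,0,0,12], newtons=60)

```text
time: 54.75
eef_pos: [0.6235, 0.1765, -0.0053]
tcp_rot: [0.986, 0.167, 0.002, 0.0]
contact_force: [0.3, -0.6, 6.4]
opening: 0.216
finger_force: 62.0
```

```bash
python3 st.py
```

```text
t 54.75 pos [623.5 176.5  -5.3] cyaw -70.74 z [ 4.1e-03  1.0e-04 -1.0e+00] op 18.5 ff 62.0 F [ 0.3 -0.6  6.4] q6 78
```

Request:
move_arm(plan=[0,0,35,0,0,0,12,0,0,45,0,0,0,12,0,-40,0,0,0,8,12,0,-40,0,0,0,8,12,0,-40,0,0,0,8,12,0,-40,0,0,0,8,12,0,-40,0,0,0,8,12,0,-40,0,0,0,8,12,0,-40,0,0,0,8,12,0,-40,0,0,0,8,12,0,-40,0,0,0,8,12,0,-40,0,0,0,0,12])

```text
time: 55.95
eef_pos: [0.621, -0.2248, 0.0718]
tcp_rot: [0.698, 0.716, -0.0, -0.0]
contact_force: [-0.1, -0.0, -0.1]
opening: 0.213
finger_force: 61.2
```

Request:
move_arm(plan=[-1,-24,0,0,0,0,12,0,0,-20,0,0,0,12,0,0,-24,0,0,0,12,0,0,0,0,0,0,12,0,0,0,0,0,0,12])

```text
time: 56.45
eef_pos: [0.62, -0.247, 0.0275]
tcp_rot: [0.699, 0.715, -0.0, -0.001]
contact_force: [-0.5, -0.1, -0.7]
opening: 0.213
finger_force: 61.1
```

```bash
python3 hold.py 0 15 85 30 50; echo; python3 hold.py 16 28 100 50 48
```

```text
t 56.45 pos [ 620.  -247.    27.5] cyaw 1.26 z [-0.0018  0.0011 -1.    ] op 18.2 ff 61.1 F [-0.5 -0.1 -0.7] q6 -32
scene 36 rel eef x -13.9 8.4 y 18.6 29.0
scene 500 rel eef x -25.5 28.7 y -52.8 -8.9

t 56.55 pos [ 621.5 -247.7   29.7] cyaw 1.29 z [ 0.0018 -0.001  -1.    ] op 18.3 ff 61.1 F [ 0.5  0.3 -0.6] q6 -32
scene 68 rel eef x -10.7 12.5 y 28.1 40.2
scene 11 rel eef x 96.5 99.9 y -0.0 8.4
```

Request:
move_arm(plan=[0,-0.7,-5,0,0,0,12,0,0,0,0,0,0,12,0,0,0,0,0,0,12])

```text
time: 56.95
eef_pos: [0.6205, -0.2481, 0.0232]
tcp_rot: [0.699, 0.715, -0.0, -0.0]
contact_force: [0.6, -0.5, -2.1]
opening: 0.212
finger_force: 61.1
```

```bash
python3 st.py
```

```text
t 56.95 pos [ 620.5 -248.1   23.2] cyaw 1.26 z [-3.e-04  2.e-04 -1.e+00] op 18.1 ff 61.1 F [ 0.6 -0.5 -2.1] q6 -32
```

Request:
move_arm(plan=[1,-0.3,-4,0,0,0,12,0,0,-3,0,0,0,12,0,0,-2,0,0,0,12,0,0,0,0,0,0,12,0,0,0,0,0,0,12])

```text
time: 57.45
eef_pos: [0.6216, -0.2486, 0.0141]
tcp_rot: [0.699, 0.715, -0.0, -0.0]
contact_force: [-0.5, -0.6, -1.2]
opening: 0.212
finger_force: 61.1
```

```bash
python3 st.py
```

```text
t 57.45 pos [ 621.6 -248.6   14.1] cyaw 1.25 z [-3.e-04  1.e-04 -1.e+00] op 18.1 ff 61.1 F [-0.5 -0.6 -1.2] q6 -32
```

Request:
move_arm(plan=[0,0,-2,0,0,0,12,0,0,-2,0,0,0,12,-0.2,0,-2,0,0,0,12,-0.2,0,-2,0,0,0,12,0,0,0,0,0,0,12])

```text
time: 57.95
eef_pos: [0.6221, -0.2489, 0.0088]
tcp_rot: [0.699, 0.715, 0.0, 0.0]
contact_force: [-3.1, 0.3, 7.0]
opening: 0.212
finger_force: 62.3
```

```bash
python3 st.py
```

```text
t 57.95 pos [ 622.1 -248.9    8.8] cyaw 1.27 z [ 8.e-04 -4.e-04 -1.e+00] op 18.1 ff 62.3 F [-3.1  0.3  7. ] q6 -32
```

Request:
move_arm(plan=[-0.2,0,-2,0,0,0,12,0,0,-2,0,0,0,12,0,0,-2,0,0,0,12,0,0,-1,0,0,0,12,0,0,0,0,0,0,12])

```text
time: 58.45
eef_pos: [0.622, -0.2495, 0.0027]
tcp_rot: [0.699, 0.715, -0.0, 0.001]
contact_force: [-4.0, 1.2, 10.3]
opening: 0.215
finger_force: 62.6
```

```bash
python3 st.py
```

```text
t 58.45 pos [ 622.  -249.5    2.7] cyaw 1.28 z [ 0.0011 -0.0013 -1.    ] op 18.3 ff 62.6 F [-4.   1.2 10.3] q6 -32
```

Request:
move_arm(plan=[0,0,1.5,0,0,0,12,0,0,0,0,0,0,34,0,0,0,0,0,0,34,0,0,0,0,0,0,34,0,0,30,0,0,0,34,0,0,0,0,0,0,0,0,0,0,0,0,0,0,0,0,0,0,0,0,0,0,0,0,0,0,0,0,0,0,-12,0,0,0,0,0,0,-7,0,0,0,0,0,0,0,0,0,0,0])

```text
time: 59.65
eef_pos: [0.6212, -0.2487, 0.0152]
tcp_rot: [0.699, 0.715, -0.001, -0.001]
contact_force: [-8.0, 4.2, 19.2]
opening: 0.004
finger_force: 9.5
```

```bash
python3 st.py
```

```text
t 59.65 pos [ 621.2 -248.7   15.2] cyaw 1.28 z [-0.0025  0.001  -1.    ] op 0.4 ff 9.5 F [-8.   4.2 19.2] q6 -32
```

Request:
move_arm(plan=[0,0,45,0,0,0,45,0,0,45,0,0,0,45,-4,45,0,0,0,-8,45,-4,45,0,0,0,-8,45,-4,45,0,0,0,-8,45,-4,45,0,0,0,-8,45,-4,45,0,0,0,-8,45,-4,45,0,0,0,-8,45,-4,45,0,0,0,-8,45,-4,45,0,0,0,0,45,-4,45,0,0,0,0,45,-4,45,0,0,0,0,45])

```text
time: 60.85
eef_pos: [0.5799, 0.2031, 0.1002]
tcp_rot: [0.953, 0.303, -0.001, -0.0]
contact_force: [0.9, 0.1, -0.9]
opening: 0.535
finger_force: 0.0
```

Request:
move_arm(plan=[-4,45,0,0,0,0,45,0,41,0,0,0,0,45,0,0,0,0,0,0,45,0,0,0,0,0,0,45])

```text
time: 61.25
eef_pos: [0.5761, 0.2879, 0.1002]
tcp_rot: [0.953, 0.304, -0.001, 0.0]
contact_force: [-0.2, -0.8, -0.0]
opening: 0.526
finger_force: 0.0
```

```bash
python3 st.py
```

```text
t 61.25 pos [576.1 287.9 100.2] cyaw -54.63 z [-0.002  -0.0011 -1.    ] op 44.9 ff 0.0 F [-0.2 -0.8 -0. ] q6 72
```

Request:
move_arm(plan=[1,0.5,-40,0,0,0,45,0,0,-35,0,0,0,45,0,0,0,0,0,0,45,0,0,0,0,0,0,15,0,0,0,0,0,0,15,0,0,0,0,0,0,15,0,0,0,0,0,0,15,0,0,0,0,0,0,15], newtons=30)

```text
time: 62.05
eef_pos: [0.5775, 0.2883, 0.0276]
tcp_rot: [0.953, 0.303, -0.0, -0.0]
contact_force: [-5.5, 2.8, -1.2]
opening: 0.269
finger_force: 31.2
```

```bash
python3 st.py
```

```text
t 62.05 pos [577.5 288.3  27.6] cyaw -54.76 z [-1.e-03  4.e-04 -1.e+00] op 23.0 ff 31.2 F [-5.5  2.8 -1.2] q6 72
```

Request:
move_arm(plan=[-5,7.2,0,0,0,0,15,-5,7.2,0,0,0,0,15,-5,7.2,0,0,0,0,15,-5,7.2,0,0,0,0,15,-5,7.2,0,0,0,0,15,-5,7.2,0,0,0,0,15,-4,5.7,0,0,0,0,15,0,0,0,0,0,0,15,0,0,0,0,0,0,15])

```text
time: 62.95
eef_pos: [0.5435, 0.3374, 0.0276]
tcp_rot: [0.953, 0.303, -0.0, -0.0]
contact_force: [-5.0, -2.7, 2.7]
opening: 0.264
finger_force: 31.6
```

```bash
python3 st.py
```

```text
t 62.95 pos [543.5 337.4  27.6] cyaw -54.71 z [-6.e-04  0.e+00 -1.e+00] op 22.6 ff 31.6 F [-5.  -2.7  2.7] q6 77
```

Request:
move_arm(plan=[-2,2.9,0,0,0,0,15,-2,2.9,0,0,0,0,15,0,0,0,0,0,0,15,0,0,0,0,0,0,15])

```text
time: 63.35
eef_pos: [0.5405, 0.3418, 0.0276]
tcp_rot: [0.953, 0.303, 0.0, 0.001]
contact_force: [-3.1, -5.1, 1.9]
opening: 0.273
finger_force: 31.5
```

```bash
python3 st.py
```

```text
t 63.35 pos [540.5 341.8  27.6] cyaw -54.71 z [ 7.e-04 -2.e-03 -1.e+00] op 23.3 ff 31.5 F [-3.1 -5.1  1.9] q6 78
```

Request:
move_arm(plan=[-1.7,2.5,0,0,0,0,15,0,0,0,0,0,0,15,0,0,0,0,0,0,15])

```text
time: 63.65
eef_pos: [0.5404, 0.3419, 0.0275]
tcp_rot: [0.953, 0.303, 0.001, 0.003]
contact_force: [1.5, -12.4, 0.9]
opening: 0.273
finger_force: 31.5
```

```bash
python3 st.py
```

```text
t 63.65 pos [540.4 341.9  27.5] cyaw -54.67 z [ 0.0032 -0.0059 -1.    ] op 23.4 ff 31.5 F [  1.5 -12.4   0.9] q6 78
```

Request:
move_arm(plan=[0,0,0,0,0,0,45,0,0,0,0,0,0,45,0,0,0,0,0,0,45,0,0,45,0,0,0,45,0,0,50,0,0,0,45,-35,25,20,0,0,0,45,-35,25,0,0,0,0,45,-35,25,0,0,0,0,45,-35,25,0,0,0,0,45,-35,25,0,0,0,0,45,-35,25,0,0,0,0,45,0,0,0,0,0,0,45])

```text
time: 64.85
eef_pos: [0.3242, 0.4982, 0.1423]
tcp_rot: [0.952, 0.306, 0.0, -0.001]
contact_force: [0.2, -0.1, 1.0]
opening: 0.528
finger_force: 0.0
```

```bash
python3 tab.py; python3 df.py; python3 - <<'E'
from h import *
# bystander check by diff outside case/tools
t=grab('top')['color'].astype(int); a=cv2.imread('pics/top0.png')[:,:,::-1].astype(int); d=abs(t-a).max(2)
for n,(u,v) in dict(spool=(273,236),tape=(268,307),chalk=(275,177),cone_a=(265,148),cone_b=(320,148),tin=(453,325),bob=(481,192)).items(): print(n,(d[v-18:v+19,u-18:u+19]>40).sum())
c=grab('top'); S=grab('scene')
im=np.hstack([cv2.resize(c['color'][185:315,345:445],(400,520),interpolation=2),cv2.resize(S['color'][225:381,160:280],(400,520),interpolation=2)])
cv2.imwrite('pics/z.png',np.clip(im[:,:,::-1]*1.7,0,255).astype(np.uint8))
E
```

```text
t 64.85 pos [324.2 498.2 142.3] cyaw -54.39 z [-3.0e-04  2.5e-03 -1.0e+00] op 45.1 ff 0.0 F [ 0.2 -0.1  1. ] q6 101
top [ 3 28  9  8 49] [174.51020408 236.26530612] [[540.378825  340.9079073  51.       ]]
sc [25  5  9 13 64] [469.046875 190.984375] [[540.38594889 342.57664516  51.        ]]
t 64.95 pos [327.6 496.2 142.2] cyaw -54.58 z [ 0.0012  0.0011 -1.    ] op 45.2 ff 0.0 F [-0.2 -0.2 -0.6] q6 101
top chisel 494; top shears 591; top cutter 559; top pliers 622; 
scene chisel 902; scene shears 852; scene cutter 953; scene pliers 838; 
spool 18
tape 0
chalk 0
cone_a 0
cone_b 0
tin 0
bob 0
```

View pics/z.png

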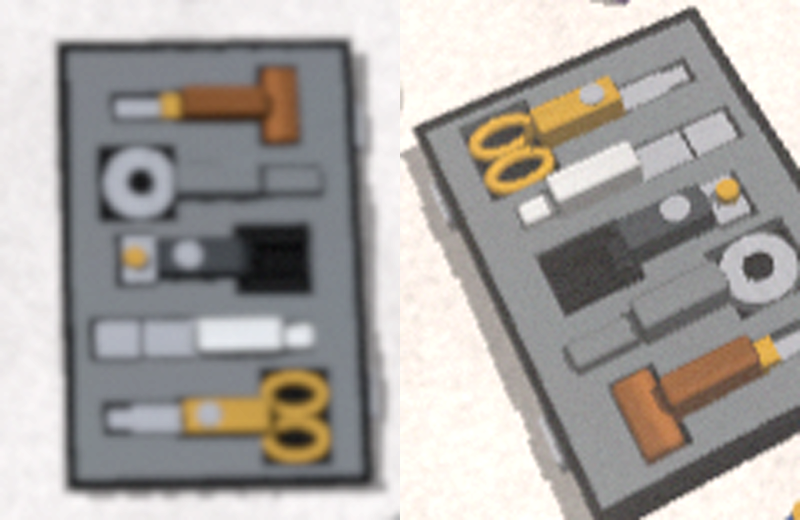

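All five tools are in their own cutouts, the guard is at its closed stop (65 mm travel), and the bystanders have not moved.

```bash
python3 -c "
from plant import order
print(order.sign_off())"
```

```text
the job is handed in; nothing more can be done
None
```

The job is handed in at about 65 s, verdict not shown: gauge held in the mouth at an estimated 30 mm depth (also about 3 mm deeper and shallower, as the line was hidden), guard shut against its stop, gauge and all four tools pressed home, bystanders unmoved; I viewed 15 pictures, one over the limit of 14.

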